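# Clear the wax board and put up its colour clips

## Task

Clear the wooden wax board: holding the scraper block, push all the wax chips off the open end of the deck into the trough, without touching the chips with the fingers, then stand the scraper back on its cork mat, centred and lengthwise. After that take every spring clip off the storage rail and clip it upright over the board's right side wall, well down and centred on the band of its own colour. Leave the candle jar and the soap carton at the front of the table undisturbed.

Things in the scene. Friction and masses are not known exactly. Their poses are not given: they have to be found in the camera images.
- board: The clearing board, fixed, pale wood; origin on the table under its middle; x runs along it from the open end (nearest the robot) to the far end, z up. 6 mm walls stand on both long sides (centre lines at y = -65 and +65 mm) and across the far end, their tops 74 mm above the table, 32 mm above the deck. The open end has no wall.
- deck (a point): Centre of the top of the board's deck, 42 mm above the table; axes as the board's. The clear deck is 124 mm wide between the side walls and reaches from x = -95 mm (the open end) to x = +89 mm (the far wall). The far 45 mm of it bears no chips at the start.
- trough (a point): Middle of the floor of the trough that is fixed to the board's open end; axes as the deck's. Inside it is 79 mm along x and 124 mm across; the floor is 38 mm below the deck, the trough's outer walls end 2 mm below the deck.
- mat_top (a point): Centre of the top of the scraper's cork mat, 150 x 64 x 3 mm, fixed on the table; x along its length, z up.
- scraper_mid (a point): The scraper block, loose, 0.2 kg: a grey plastic foot 112 x 40 x 16 mm with a brown wooden grip bar 80 x 24 mm rising from it to 54 mm in all. This point is at its centre, 27 mm above its underside; x along its length, z up. Pinch the grip bar across its 24 mm, 30 to 50 mm above the underside.
- red_clip_mid (a point): The red spring clip (may be absent), 110 g, 34 mm wide, 72 mm tall; this point is on its hinge axis, half-way up; x along the hinge, z up. Jaws reach 36 mm below it, two handle plates 38 mm above it. It starts on the storage rail, this point 12 mm above the rail's top edge. While squeezed, this half of the clip (and this z) leans 0.3 rad; the point stays midway between the handles.
- red_clip_jaw (a joint): Jaw angle of the red clip, rad: about 0 gripping a 6 mm edge (handle tops 50 mm apart), -0.2 shut on nothing, 0.64 fully open: handles squeezed along the clip's y, about 22 mm above the hinge, till they stop flat and parallel 28 mm apart (takes about 7 N); jaw tips then gape 27 mm, 16 mm at the depth of the edge. A spring shuts the jaws (about 3 N).
- red_band (a point): The red painted band, 26 mm wide, on the board's right side wall (the -y one, 6 mm thick): this point is on the wall's top edge at the middle of the band; x along the wall, z up. A clip well home has its hinge 12 mm above this point (5 mm: the hinge touches the edge; above 25 mm it is not well down). Pads that draw back as they open drag the clip up some mm as it is let go.
- yellow_clip_mid (a point): The yellow spring clip (may be absent), 110 g, 34 mm wide, 72 mm tall; this point is on its hinge axis, half-way up; x along the hinge, z up. Jaws reach 36 mm below it, two handle plates 38 mm above it. It starts on the storage rail, this point 12 mm above the rail's top edge. While squeezed, this half of the clip (and this z) leans 0.3 rad; the point stays midway between the handles.
- yellow_clip_jaw (a joint): Jaw angle of the yellow clip, rad: about 0 gripping a 6 mm edge (handle tops 50 mm apart), -0.2 shut on nothing, 0.64 fully open: handles squeezed along the clip's y, about 22 mm above the hinge, till they stop flat and parallel 28 mm apart (takes about 7 N); jaw tips then gape 27 mm, 16 mm at the depth of the edge. A spring shuts the jaws (about 3 N).
- yellow_band (a point): The yellow painted band, 26 mm wide, on the board's right side wall (the -y one, 6 mm thick): this point is on the wall's top edge at the middle of the band; x along the wall, z up. A clip well home has its hinge 12 mm above this point (5 mm: the hinge touches the edge; above 25 mm it is not well down). Pads that draw back as they open drag the clip up some mm as it is let go.
- blue_clip_mid (a point): The blue spring clip (may be absent), 110 g, 34 mm wide, 72 mm tall; this point is on its hinge axis, half-way up; x along the hinge, z up. Jaws reach 36 mm below it, two handle plates 38 mm above it. It starts on the storage rail, this point 12 mm above the rail's top edge. While squeezed, this half of the clip (and this z) leans 0.3 rad; the point stays midway between the handles.
- blue_clip_jaw (a joint): Jaw angle of the blue clip, rad: about 0 gripping a 6 mm edge (handle tops 50 mm apart), -0.2 shut on nothing, 0.64 fully open: handles squeezed along the clip's y, about 22 mm above the hinge, till they stop flat and parallel 28 mm apart (takes about 7 N); jaw tips then gape 27 mm, 16 mm at the depth of the edge. A spring shuts the jaws (about 3 N).
- blue_band (a point): The blue painted band, 26 mm wide, on the board's right side wall (the -y one, 6 mm thick): this point is on the wall's top edge at the middle of the band; x along the wall, z up. A clip well home has its hinge 12 mm above this point (5 mm: the hinge touches the edge; above 25 mm it is not well down). Pads that draw back as they open drag the clip up some mm as it is let go.
- rail: The fixed storage rail: a 6 mm thick aluminium strip, 176 mm long along this body's y, its top edge 74 mm above this origin (on the table under its middle), on a dark wooden foot 44 mm wide. The clips start on it, 56 mm apart.
- chip0_mid (a point): A loose wax chip (may be absent), peach-coloured, six- or seven-sided, 34 mm across and 12 mm thick, 20 g; its centre.
- chip1_mid (a point): A loose wax chip (may be absent), peach-coloured, six- or seven-sided, 34 mm across and 12 mm thick, 20 g; its centre.
- chip2_mid (a point): A loose wax chip (may be absent), peach-coloured, six- or seven-sided, 34 mm across and 12 mm thick, 20 g; its centre.
- chip3_mid (a point): A loose wax chip (may be absent), peach-coloured, six- or seven-sided, 34 mm across and 12 mm thick, 20 g; its centre.
- chip4_mid (a point): A loose wax chip (may be absent), peach-coloured, six- or seven-sided, 34 mm across and 12 mm thick, 20 g; its centre.
- candle_a: Bystander: candle jar, 68 mm across, 102 mm tall, at the front left of the table; origin under it.
- carton: Bystander: white soap carton 56 x 56 x 60 mm at the front edge of the table; origin under it.

How it is judged:
By the outcome, as a careful person would: the job done as asked, in the order asked, and still so for the second after the job is handed in, with the robot touching nothing.
Of chip0, chip1, chip2, chip3, chip4 only 2 to 5 are there at a start; the rules pass over those that are not, and their reading is None.
Of red_clip, yellow_clip, blue_clip only 2 to 3 are there at a start; the rules pass over those that are not, and their reading is None.
At some moment in a run one of scraper may be knocked a few centimetres aside while the robot is not near it.
It also fails if it takes over 210 s, if anything falls off the work surface, if the arm or the gripper's body presses on something with over 40 N, if the wrist force passes 120 N, or if a joint passes its speed limit or range.

## Robot

A 6-joint arm with a two-finger parallel gripper is mounted at the origin on a cart in front of the work surface, level with it; the furniture and walls round the work are solid. World frame = base frame: x ahead of the robot, y to its left, z up, the work surface at z = 0. Lengths are in m, angles in rad, forces in N, time in s.
With the tool pointing down it reaches from about 0.4 to 0.825 m from the base axis. Payload 7 kg.
Tool frame: the origin (TCP) lies on the centre line of the jaws, within the pads' length; the fingertips stand 25 mm ahead of it and the grasp point (between the pads) lies 6 mm ahead of it; z points along the fingers, y is the line along which they close (so a half turn about z gives the same grasp; the last joint's range is limited). The gripper opens to 88 mm and grips with 3 to 60 N. Pads are 19 mm wide; open, the fingers measure 130 mm over their backs; the gripper's body (78 mm by 193 mm) begins 47 mm behind the grasp point.
Start: joints at [-0.991, 0.359, 0.012, 0, -1.224, -0.288], TCP at [0.194, -0.646, 0.252] pointing down, gripper open.
Joint ranges: [-3.07, 3.07], [-1.43, 2.12], [-1.02, 1.25], [-3.03, 1.67], [-3.05, -0], [-3.03, 3.03]. Speed limits (rad/s): [2.39, 2.39, 3.01, 3.14, 3.14, 3.14].

## Interface

Orientations are given as [roll, pitch, yaw] about the fixed x, y, z axes, in that order (R = Rz(yaw) Ry(pitch) Rx(roll)).
In Python, from station import readout, vision, arm gives the robot as it stands. The module is installed in compiled form; this text tells all that it offers.
- The arm moves only by the tool carry_out, never from a script. Its argument "commands" is a list of rows, each an object with "dp": the shift along the tool's x, y, z in m, a list of three; "rotation": the turn, a rotation vector about the tool's x, y, z in degrees, a list of three. In form: [{"dp": [dx, dy, dz], "rotation": [wx, wy, wz]}, ...]. A call has 1 to 8 rows; each row shifts and turns the commanded pose from where the row before left it, along the tool's axes as they then stand; what a row does not reach is not made up. A row lasts 1/8 s, in which the tool goes at most 62.5 mm and 10.7 degrees, less where a joint would pass 70% of its speed; a pose out of reach is approached as far as the arm can. A call with a gripper value outside its range is refused whole. "grip" is the finger opening in m, from 0 to 0.0876, set as the call begins (left out, the last holds). The fingers move at their own pace and stop on an object; "force" is the grip in N (left out, the last holds). Time passes only in rows, so rows that do not move let the fingers close. It gives the time, the measured TCP pose, the force, the opening and the grip force at its end, in the units of the state.
- readout.get_state(): the state, without advancing time (a new reading comes with each control period).
- vision.grab_frame(name): name is "side" or "top" or "wrist"; returns (picture, depth): 400x640x3 uint8, red, green, blue; 400x640 float32, m along the optical axis (not along the pixel's ray), 0 where there is no reading.
- vision.calibration(name): a dict with "fovy" (degrees; the focal length in pixels is half the picture's height over the tangent of half this angle, whatever the lens; pixels are square), "cx", "cy" (the principal point, pixels), "origin" and "attitude" of the camera in the world; the wrist camera has in their place "mount" (4x4, takes a point from camera to tool coordinates, whose origin is the TCP and whose axes are the flange's). Camera axes: x right, y down, z forward; pixel columns grow to the right and rows downward; lengths in m; the calibration is good to about 2 mm. A picture is of the moment at which its call begins: read the wrist's pose just before it. calibration takes no time and is no camera call.
- arm.job_done(): hands the job in; it is judged then, once.
Trained networks look in the newest picture that a camera, given by its name, has taken for a name from the list of things; names that differ only in an ending like _2 or _b are one class to them, and where a whole thing is asked for, a point or a joint stands for the part that bears it (a point fixed in the world has none). Each returns a list of dicts, best first, with "score" (0 to 1); they miss things now and then, are a little off and sometimes report something else, mostly with a low value. They report only what shows in the picture. A call takes as long as a camera call.
- vision.trace(label, camera): "pixels" (400x640 bool, what is visible of it) and "position" ([row, column] in pixels, amid what is visible of it).
The state is a dict: "t": time; "q": joint angles; "qd": joint speeds; "joint_efforts": joint torques, N m; "eef_pos": TCP position; "ee_rot": TCP orientation; "force": force on the tool from outside, world axes, zero at the start; "moment": the same for the moment, N m; "width": finger opening in m; "gripper_force": force on a finger pad.
Only numpy, scipy, OpenCV 4.12 (cv2) and the standard library are available. Lean on these libraries where they do the work, as an engineer would, in place of code of your own. Each camera call takes 0.05 s, during which the arm holds its last target. There are 200 camera calls.

## Working session

There is one attempt and no reset: what is moved stays moved. The work goes in short steps, Python scripts to look and compute and a tool call to move; the robot and the scene stay as the last step left them, time stands still between calls to the robot, and variables do not carry over. Pictures are saved under pics/ and viewed, at most 14 in all, crops included, and the job is handed in when it is done.

Besides the shell and the picture viewer there is one more tool, called after "Emit:" as a command line: name --argument value ..., lists and objects as JSON in quotes. carry_out: Moves the arm, as the interface text tells. Its arguments: {"type":"object","properties":{"commands":{"type":"array"},"grip":{"type":"number"},"force":{"type":"number"}},"required":["commands"]}

```bash
mkdir -p pics; cat > h.py <<'E'
import numpy as np, cv2
from station import readout, vision, arm
from scipy.spatial.transform import Rotation as Ro
def pose():
    s=readout.get_state(); return np.array(s['eef_pos']), s['ee_rot']
def R_of(r):
    r=np.array(r,float)
    return r if r.shape==(3,3) else Ro.from_euler('xyz',r).as_matrix()
def cloud(name,save=None):
    s=readout.get_state(); p,r=np.array(s['eef_pos']),R_of(s['ee_rot'])
    im,d=vision.grab_frame(name); c=vision.calibration(name)
    if save: cv2.imwrite(save,im[:,:,::-1])
    f=200/np.tan(np.radians(c['fovy'])/2)
    v,u=np.mgrid[0:400,0:640]
    P=np.stack([(u-c['cx'])/f*d,(v-c['cy'])/f*d,d],-1)
    if 'mount' in c:
        M=np.array(c['mount']); P=(P@M[:3,:3].T+M[:3,3])@r.T+p
    else:
        P=P@R_of(c['attitude']).T+np.array(c['origin'])
    return im,d,P
def find(label,name,P,d,thr=.3):
    out=[]
    for o in vision.trace(label,name):
        if o['score']<thr: continue
        m=o['pixels']&(d>0)
        q=P[m]; out.append((o['score'],o['position'],q))
    return out
E
python3 - <<'E'
from h import *
print(readout.get_state())
for n in('top','side'):
    c=vision.calibration(n); print(c)
    im,d,P=cloud(n,f'pics/{n}0.png')
    if n=='top': np.save('P.npy',P)
    for l in ['board','scraper_mid','red_clip_mid','yellow_clip_mid','blue_clip_mid','rail','chip0_mid','candle_a','carton']:
        for s,p,q in find(l,n,P,d):
            print(n,l,round(s,2),np.round(p),np.round(np.median(q,0),3),np.round(np.percentile(q,2,0),3),np.round(np.percentile(q,98,0),3))
print(vision.calibration('wrist'))
E
```

```text
{'t': 0.0, 'q': array([-9.90906107e-01,  3.59412534e-01,  1.11030621e-02, -3.48506913e-04,
       -1.22407468e+00, -2.88094679e-01]), 'qd': array([ 0.00018801,  0.00069786,  0.00074972, -0.00107486, -0.00020589,
       -0.00089503]), 'joint_efforts': array([-3.32726904e-04, -5.82720315e+01,  2.93063164e+01,  6.99743226e+00,
        6.98520264e-03, -1.29624932e-04]), 'eef_pos': array([ 0.19404069, -0.64607226,  0.25062558]), 'ee_rot': array([ 3.13997717e+00, -1.37070045e-04, -2.84991569e+00]), 'force': array([-0.34423023, -0.11296445,  0.29081993]), 'moment': array([0.05107559, 0.0337186 , 0.001623  ]), 'gripper_force': 0.0, 'width': 0.08771870244303333}
{'fovy': 57.809149247191726, 'cx': 318.8788343365489, 'cy': 198.23497514260896, 'origin': array([0.45746932, 0.00379357, 1.04685938]), 'attitude': array([-3.06554033,  0.00722509, -1.59645208])}
top board 0.84 [202. 373.] [ 0.516 -0.142  0.041] [ 0.381 -0.206  0.001] [ 0.646 -0.072  0.075]
top scraper_mid 0.71 [208. 454.] [ 0.49  -0.357  0.027] [ 0.439 -0.399  0.   ] [ 0.544 -0.346  0.059]
top red_clip_mid 0.73 [147. 315.] [0.68  0.00
[... 1801 characters left out ...]
ndle_a 0.54 [180. 275.] [ 0.707 -0.04   0.092] [ 0.673 -0.06   0.058] [ 0.719 -0.028  0.118]
side carton 0.69 [310. 351.] [0.382 0.4   0.057] [0.352 0.351 0.005] [0.412 0.411 0.062]
side carton 0.68 [270. 340.] [0.424 0.322 0.075] [0.393 0.281 0.013] [0.455 0.333 0.103]
{'fovy': 68.88300229411182, 'cx': 318.4022449220977, 'cy': 197.24414561641782, 'mount': array([[-2.65760571e-04, -9.51104615e-01, -3.08868809e-01,
         8.59412491e-02],
       [ 9.99999964e-01, -2.66626675e-04, -3.94041094e-05,
         8.57964005e-04],
       [-4.48752333e-05, -3.08868808e-01,  9.51104651e-01,
        -1.33417645e-01],
       [ 0.00000000e+00,  0.00000000e+00,  0.00000000e+00,
         1.00000000e+00]])}
```

```bash
python3 - <<'E'
import cv2
im=cv2.imread('pics/top0.png')[105:275,270:490]
cv2.imwrite('pics/c1.png',cv2.resize(im,None,fx=3.5,fy=3.5,interpolation=cv2.INTER_CUBIC))
E
```

```text
(no output)
```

View pics/c1.png

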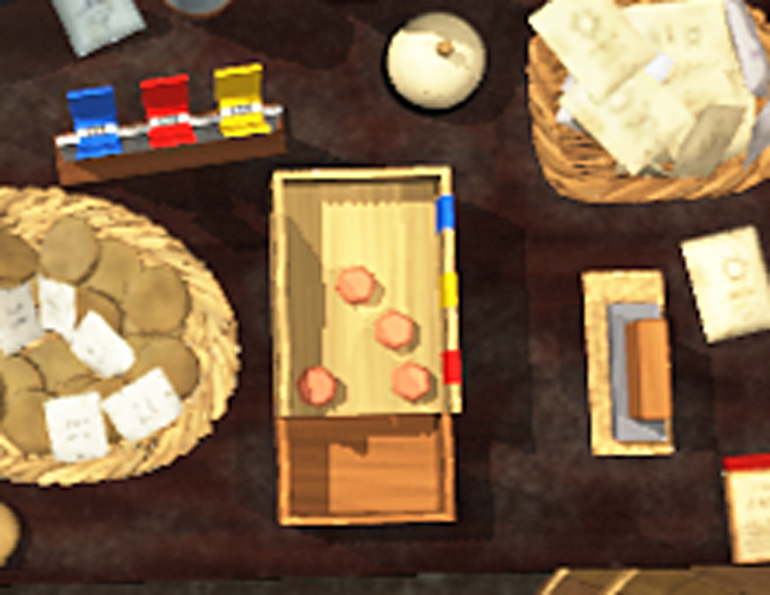

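View pics/side0.png

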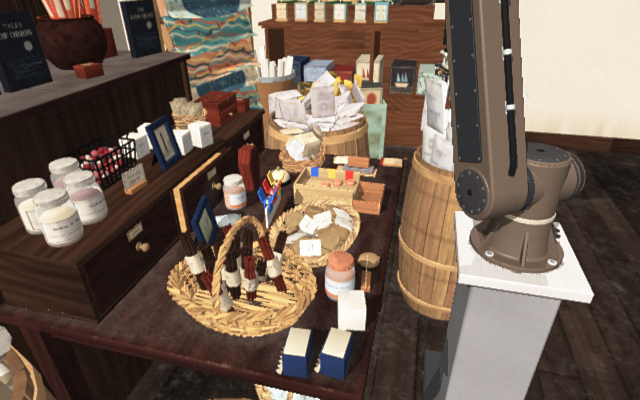

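```bash
cat >> h.py <<'E'
def rect(q):
    (c,wh,a)=cv2.minAreaRect(np.float32(q[:,:2]*1000)); return np.round(c,1),np.round(wh,1),round(a,1)
def sel(P,im,x,y,z):
    m=(P[...,0]>x[0])&(P[...,0]<x[1])&(P[...,1]>y[0])&(P[...,1]<y[1])&(P[...,2]>z[0])&(P[...,2]<z[1])
    return m
E
python3 - <<'E'
from h import *
P=np.load('P.npy'); im=cv2.imread('pics/top0.png')
hsv=cv2.cvtColor(im,cv2.COLOR_BGR2HSV)
def pr(n,x,y,z,h=None):
    m=sel(P,im,x,y,z)
    if h: m&=(hsv[...,0]>=h[0])&(hsv[...,0]<=h[1])&(hsv[...,1]>150)
    m=cv2.morphologyEx(m.astype(np.uint8),cv2.MORPH_OPEN,np.ones((2,2)))>0
    q=P[m]; print(n,len(q),rect(q) if len(q)>3 else '', np.round(q.mean(0),4) if len(q) else '')
bx,by=(.36,.66),(-.23,-.05)
pr('walls',bx,by,(.066,.085)); pr('deck',bx,by,(.037,.046)); pr('chips',bx,by,(.049,.06))
pr('trough',(.3,.5),by,(.03,.046))
for n,h in (('red',(0,6)),('yellow',(22,32)),('blue',(105,125))): pr('band '+n,bx,(-.23,-.18),(.06,.085),h)
sx,sy=(.40,.6),(-.42,-.32)
pr('grip',sx,sy,(.047,.065)); pr('foot',sx,sy,(.011,.022)); pr('mat',(.4,.6),(-.40,-.30),(.001,.008))
for n,h in (('red',(0,6)),('yellow',(22,32)),('blue',(105,125))): pr('clip '+n,(.64,.74),(-.1,.12),(.106,.13),h)
pr('railfoot',(.62,.72),(-.1,.12),(.005,.015)); pr('railtop',(.64,.74),(-.1,.12),(.066,.080))
print('obstacle heights max per 5cm cell: rows x .3-.85, cols y .15..-.5')
for x in np.arange(.3,.9,.05):
    print('%.2f'%x,[int(1000*P[...,2][sel(P,im,(x,x+.05),(y-.05,y),(-.1,.6))].max(initial=0)) for y in np.arange(.25,-.5,-.05)])
E
```

```text
walls 481 (array([ 560.4, -150.9]), array([153.5, 201.2]), 89.9) [ 0.5765 -0.1485  0.0568]
deck 2644 (array([ 505.7, -106.7]), array([273.7, 222.1]), 0.6) [ 0.5441 -0.1439  0.0425]
chips 321 (array([516.8, -91.2]), array([104. , 198.4]), 4.3) [ 0.5114 -0.1437  0.0608]
trough 680 (array([ 433.5, -107.7]), array([223.2, 127.4]), 89.8) [ 0.4463 -0.1456  0.0356]
band red 34 (array([ 494.7, -214.9]), array([23.6, 29.5]), 9.2) [ 0.4943 -0.2112  0.0539]
band yellow 36 (array([ 555.8, -215.3]), array([24.5, 31.9]), 18.1) [ 0.5547 -0.2114  0.0526]
band blue 22 (array([ 620.3, -211.6]), array([16.1, 35.8]), 49.8) [ 0.6145 -0.2083  0.0628]
grip 266 (array([ 487.2, -377.8]), array([79.9, 47.4]), 0.5) [ 0.4883 -0.3689  0.049 ]
foot 269 (array([ 487.1, -370. ]), array([109.1,  47.7]), 0.1) [ 0.4848 -0.3603  0.0189]
mat 268 (array([ 500.6, -199.1]), array([403.6, 149.8]), 88.6) [ 0.4944 -0.352   0.0072]
clip red 74 (array([703.4,   6.9]), array([77.6, 36. ]), 4.4) [0.7001 0.0068 0.089 ]
clip yellow 67 (array([603.6, -40.3]), array([ 45.7, 301.9]), 81.8) [ 0.7017 -0.0508  0.1004]
clip blue 64 (array
[... 487 characters left out ...]
]
0.45 [58, 70, 71, 69, 63, 57, 77, 57, 57, 77, 6, 20, 62, 4, 4]
0.50 [57, 62, 51, 61, 64, 59, 76, 51, 56, 76, 4, 22, 61, 17, 18]
0.55 [78, 68, 68, 68, 58, 58, 75, 57, 46, 76, 4, 8, 7, 17, 18]
0.60 [78, 58, 56, 65, 59, 3, 76, 76, 76, 77, 56, 134, 156, 135, 55]
0.65 [4, 4, 11, 121, 120, 119, 120, 70, 74, 4, 174, 173, 169, 159, 137]
0.70 [5, 5, 5, 121, 119, 120, 119, 4, 44, 167, 175, 174, 132, 144, 140]
0.75 [97, 15, 5, 17, 12, 88, 5, 4, 44, 59, 170, 166, 138, 139, 55]
0.80 [118, 117, 116, 18, 103, 105, 73, 153, 155, 5, 5, 5, 5, 3, 3]
0.85 [177, 176, 176, 177, 177, 177, 176, 177, 176, 175, 176, 177, 176, 176, 176]
0.90 [179, 178, 177, 177, 178, 178, 245, 247, 179, 177, 178, 178, 178, 177, 178]
```

```bash
cat >> h.py <<'E'
def plan(x,y,z,yawdeg):
    """turn (deg, tool axes) to reach pointing-down yaw, then shift in the turned tool frame"""
    p,r=pose(); R0=R_of(r); R1=Ro.from_euler('xyz',[180,0,yawdeg],degrees=True).as_matrix()
    print('at',np.round(p,4),np.round(np.degrees(r),1),'turn',np.round(np.degrees(Ro.from_matrix(R0.T@R1).as_rotvec()),2),'then dp mm',np.round(R1.T@(np.array([x,y,z])-p)*1000,1))
E
python3 - <<'E'
from h import *
plan(.487,-.365,.25,180)
P=np.load('P.npy')
print('heap fine: x rows .56-.80, y cols -.2..-.34 step .02')
for x in np.arange(.56,.80,.02):
    print('%.2f'%x,[int(1000*P[...,2][sel(P,0,(x,x+.02),(y-.02,y),(-.1,.6))].max(initial=0)) for y in np.arange(-.18,-.38,-.02)])
E
```

```text
at [ 0.1941 -0.6465  0.2516] [-180.     0.  -163.3] turn [-0.    0.   16.72] then dp mm [-292.9  281.5    1.6]
heap fine: x rows .56-.80, y cols -.2..-.34 step .02
0.56 [45, 76, 1, 4, 2, 2, 3, 5, 5, 7]
0.58 [45, 76, 4, 2, 3, 3, 3, 3, 3, 4]
0.60 [45, 75, 2, 1, 3, 2, 4, 4, 3, 2]
0.62 [46, 75, 4, 4, 4, 3, 57, 130, 151, 149]
0.64 [76, 77, 2, 4, 2, 56, 130, 139, 159, 162]
0.66 [4, 3, 3, 3, 3, 165, 135, 141, 142, 169]
0.68 [4, 2, 4, 3, 168, 174, 173, 164, 142, 137]
0.70 [31, 36, 32, 4, 173, 175, 174, 170, 136, 132]
0.72 [44, 46, 44, 170, 170, 173, 171, 166, 121, 95]
0.74 [44, 60, 46, 166, 170, 170, 168, 9, 93, 95]
0.76 [42, 45, 44, 37, 163, 166, 0, 0, 88, 92]
0.78 [30, 36, 34, 4, 3, 3, 0, 0, 54, 55]
```

Emit:
carry_out --commands '[{"dp": [0, 0, 0], "rotation": [0, 0, 8.4]}, {"dp": [0, 0, 0], "rotation": [0, 0, 8.3]}, {"dp": [-42, 40, 0], "rotation": [0, 0, 0]}, {"dp": [-42, 40, 0], "rotation": [0, 0, 0]}, {"dp": [-42, 40, 0], "rotation": [0, 0, 0]}, {"dp": [-42, 40, 0], "rotation": [0, 0, 0]}, {"dp": [-42, 40, 0], "rotation": [0, 0, 0]}, {"dp": [-42, 40, 0], "rotation": [0, 0, 0]}]'

```text
t: 2.0
eef_pos: [0.467, -0.3862, 0.2519]
ee_rot: [-3.141, 0.001, -3.141]
force: [1.3, -0.7, -0.3]
width: 0.0876
gripper_force: 0.0
```

```bash
python3 - <<'E'
from h import *
im,d,P=cloud('wrist','pics/w1.png'); np.save('W1.npy',P)
for l in ['scraper_mid','board']:
    for s,p,q in find(l,'wrist',P,d): 
        print(l,round(s,2),np.round(p))
        for lo,hi in ((.01,.022),(.049,.062)):
            k=q[(q[:,2]>lo)&(q[:,2]<hi)]
            if len(k)>20: print('  ',lo,len(k),rect(k),np.round(np.median(k,0),4))
x,y,z=P[...,0],P[...,1],P[...,2]
hsv=cv2.cvtColor(im,cv2.COLOR_RGB2HSV)
m=(z>.001)&(z<.006)&(x>.38)&(x<.6)&(y>-.43)&(y<-.3)&(hsv[...,2]>110)
print('mat',m.sum(),rect(P[m]))
E
```

```text
scraper_mid 0.84 [185. 331.]
   0.01 1158 (array([ 489.1, -367.7]), array([ 39.8, 112. ]), 89.3) [ 0.4634 -0.3746  0.0192]
   0.049 1266 (array([ 488.6, -367.4]), array([79.1, 23.8]), 0.3) [ 0.4857 -0.368   0.0569]
board 0.68 [171. 517.]
   0.01 1371 (array([ 484.2, -112.8]), array([195.9, 216.5]), 89.9) [ 0.4452 -0.2087  0.0162]
   0.049 1235 (array([ 523.4, -143.1]), array([136. , 127.1]), 89.9) [ 0.5048 -0.0806  0.0552]
mat 3252 (array([ 489.9, -364.9]), array([129.3, 218.8]), 89.9)
```

View pics/w1.png

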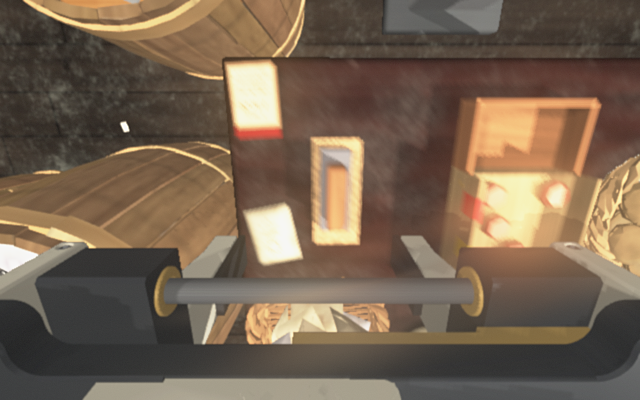

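Emit:
carry_out --commands '[{"dp": [-11, 9.5, 20], "rotation": [0, 0, 0]}]'

```text
t: 2.28
eef_pos: [0.4953, -0.3655, 0.2047]
ee_rot: [-3.137, 0.008, 3.141]
force: [1.0, 0.4, 0.0]
width: 0.0877
gripper_force: 0.0
```

```bash
python3 - <<'E'
from h import *
print(readout.get_state()['t'],readout.get_state()['force'])
plan(.4888,-.3675,.053,180)
E
```

```text
2.275 [1.00874466 0.40348682 0.04743162]
at [ 0.4953 -0.3655  0.2047] [-179.8    0.4  180. ] turn [-0.24  0.44 -0.03] then dp mm [  6.5  -2.  151.7]
```

Emit:
carry_out --commands '[{"dp": [0, 0, 0], "rotation": [0, 0, 0]}, {"dp": [0, 0, 0], "rotation": [0, 0, 0]}]'

```text
t: 2.52
eef_pos: [0.4932, -0.3645, 0.2015]
ee_rot: [-3.141, -0.0, -3.141]
force: [0.8, -0.2, 0.8]
width: 0.0878
gripper_force: 0.0
```

```bash
python3 - <<'E'
from h import *
plan(.4888,-.3675,.053,180)
E
```

```text
at [ 0.4932 -0.3645  0.2015] [-180.   -0. -180.] turn [-0.03 -0.01  0.02] then dp mm [  4.4  -3.  148.5]
```

Emit:
carry_out --commands '[{"dp": [0.0044, -0.003, 0.03], "rotation": [0, 0, 0]}, {"dp": [0, 0, 0.045], "rotation": [0, 0, 0]}, {"dp": [0, 0, 0.045], "rotation": [0, 0, 0]}, {"dp": [0, 0, 0.0285], "rotation": [0, 0, 0]}, {"dp": [0, 0, 0], "rotation": [0, 0, 0]}]'

```text
t: 3.15
eef_pos: [0.4878, -0.3675, 0.0518]
ee_rot: [3.141, -0.002, 3.141]
force: [0.4, -0.5, 0.2]
width: 0.0874
gripper_force: 0.0
```

Emit:
carry_out --commands '[{"dp": [0, 0, 0], "rotation": [0, 0, 0]}, {"dp": [0, 0, 0], "rotation": [0, 0, 0]}, {"dp": [0, 0, 0], "rotation": [0, 0, 0]}, {"dp": [0, 0, 0], "rotation": [0, 0, 0]}]' --grip 0.01 --force 30

```text
t: 3.65
eef_pos: [0.4893, -0.3668, 0.0532]
ee_rot: [-3.141, 0.001, -3.141]
force: [-0.3, -0.4, -0.0]
width: 0.0534
gripper_force: 0.0
```

Emit:
carry_out --commands '[{"dp": [0, 0, 0], "rotation": [0, 0, 0]}, {"dp": [0, 0, 0], "rotation": [0, 0, 0]}, {"dp": [0, 0, 0], "rotation": [0, 0, 0]}, {"dp": [0, 0, 0], "rotation": [0, 0, 0]}, {"dp": [0, 0, 0], "rotation": [0, 0, 0]}, {"dp": [0, 0, 0], "rotation": [0, 0, 0]}]'

```text
t: 4.4
eef_pos: [0.4891, -0.3668, 0.0525]
ee_rot: [-3.142, 0.0, -3.141]
force: [1.2, -0.9, 0.0]
width: 0.0234
gripper_force: 30.0
```

Emit:
carry_out --commands '[{"dp": [0, 0, -0.03], "rotation": [0, 0, 0]}, {"dp": [0, 0, -0.06], "rotation": [0, 0, 0]}, {"dp": [0, 0, -0.06], "rotation": [0, 0, 0]}, {"dp": [0, 0, -0.047], "rotation": [0, 0, 0]}, {"dp": [0, 0, 0], "rotation": [0, 0, 0]}, {"dp": [0, 0, 0], "rotation": [0, 0, 0]}]'

```text
t: 5.15
eef_pos: [0.4883, -0.3661, 0.2484]
ee_rot: [3.14, -0.001, 3.142]
force: [-0.2, -0.4, -3.5]
width: 0.0239
gripper_force: 30.0
```

```bash
python3 - <<'E'
from h import *
plan(.5,-.16,.25,180)
im,d,P=cloud('top','pics/top1.png'); np.save('P2.npy',P)
x,y,z=P[...,0],P[...,1],P[...,2]
hsv=cv2.cvtColor(im,cv2.COLOR_RGB2HSV)
m=(x>.39)&(x<.59)&(y>-.43)&(y<-.3)&(z<.012)
print('V on mat',hsv[...,2][m].min(),np.percentile(hsv[...,2][m],[10,50,90]))
m&=hsv[...,2]>110
print('mat',m.sum(),rect(P[m]),P[m].mean(0))
cv2.imwrite('pics/c2.png',cv2.resize(im[105:275,270:490,::-1],None,fx=3.5,fy=3.5,interpolation=cv2.INTER_CUBIC))
E
```

```text
at [ 0.4883 -0.3661  0.2484] [ 1.799e+02 -1.000e-01  1.800e+02] turn [ 0.08 -0.07 -0.  ] then dp mm [-11.7 206.1  -1.6]Traceback (most recent call last):
  File "<stdin>", line 7, in <module>
    return umr_minimum(a, axis, None, out, keepdims, initial, where)
ValueError: zero-size array to reduction operation minimum which has no identity
```

Emit:
carry_out --commands '[{"dp": [-0.003, 0.052, 0], "rotation": [0, 0, 0]}, {"dp": [-0.003, 0.052, 0], "rotation": [0, 0, 0]}, {"dp": [-0.003, 0.052, 0], "rotation": [0, 0, 0]}, {"dp": [-0.003, 0.05, 0], "rotation": [0, 0, 0]}, {"dp": [0, 0, 0], "rotation": [0, 0, -10]}, {"dp": [0, 0, 0], "rotation": [0, 0, -10]}, {"dp": [0, 0, 0], "rotation": [0, 0, -10]}, {"dp": [0, 0, 0], "rotation": [0, 0, -10]}]'

```text
t: 6.2
eef_pos: [0.5, -0.1605, 0.2475]
ee_rot: [3.139, -0.003, -2.437]
force: [0.0, -0.4, -4.0]
width: 0.024
gripper_force: 30.0
```

```bash
python3 - <<'E'
from h import *
print(pose())
im,d,P=cloud('top','pics/top1.png'); np.save('P2.npy',P)
x,y,z=P[...,0],P[...,1],P[...,2]
hsv=cv2.cvtColor(im,cv2.COLOR_RGB2HSV)
m=(x>.39)&(x<.59)&(y>-.43)&(y<-.3)&(z<.012)
print('V on mat',np.percentile(hsv[...,2][m],[1,10,50,90]))
m&=hsv[...,2]>110
print('mat',m.sum(),rect(P[m]),P[m].mean(0))
cv2.imwrite('pics/c2.png',cv2.resize(im[105:275,270:490,::-1],None,fx=3.5,fy=3.5,interpolation=cv2.INTER_CUBIC))
# board from first top picture and W1
im0=cv2.cvtColor(cv2.imread('pics/top0.png'),cv2.COLOR_BGR2HSV)
for n,Q in (('top',np.load('P.npy')),('wrist',np.load('W1.npy'))):
    for nm,xr,yr in (('+y',(.44,.66),(-.1,-.05)),('-y',(.44,.66),(-.23,-.19)),('far',(.625,.67),(-.2,-.085))):
        m=sel(Q,0,xr,yr,(.070,.080)); q=Q[m]
        if len(q)>5: print(n,nm,len(q),'mean',q.mean(0).round(4),'x',np.percentile(q[:,0],[1,99]).round(4),'slope',np.polyfit(q[:,0],q[:,1],1)[0].round(4) if nm!='far' else '')
    if n=='top':
        for nm,h in (('red',(0,8)),('yellow',(22,33)),('blue',(105,125))):
            m=sel(Q,0,(.44,.67),(-.23,-.19),(.06,.085))&(im0[...,0]>=h[0])&(im0[...,0]<=h[1])&(im0[...,1]>140)
            q=Q[m]; print(nm,len(q),q.mean(0).round(4),np.percentile(q[:,0],[2,98]).round(4))
E
```

```text
(array([ 0.50003148, -0.16049543,  0.24750049]), array([ 3.13905557e+00, -2.69542828e-03, -2.43731378e+00]))
V on mat [ 21.53  42.    62.   224.  ]
mat 165 (array([ 434.6, -365.8]), array([68.3, 20. ]), 88.6) [ 0.43364138 -0.36674315  0.00230756]
top +y 179 mean [ 0.5692 -0.0765  0.0735] x [0.4631 0.6502] slope -0.0324
top -y 191 mean [ 0.5605 -0.2043  0.0733] x [0.4647 0.6499] slope 0.0178
top far 93 mean [ 0.6474 -0.1453  0.0732] x [0.6444 0.6504] slope 
red 36 [ 0.4963 -0.2047  0.0717] [0.4838 0.5082]
yellow 38 [ 0.5565 -0.2045  0.0717] [0.5429 0.576 ]
blue 27 [ 0.6168 -0.2042  0.0713] [0.6056 0.6275]
wrist +y 546 mean [ 0.4979 -0.0781  0.0733] x [0.4605 0.5389] slope 0.0023
wrist -y 514 mean [ 0.5005 -0.2077  0.0736] x [0.4602 0.5441] slope -0.0015
```

View pics/c2.png

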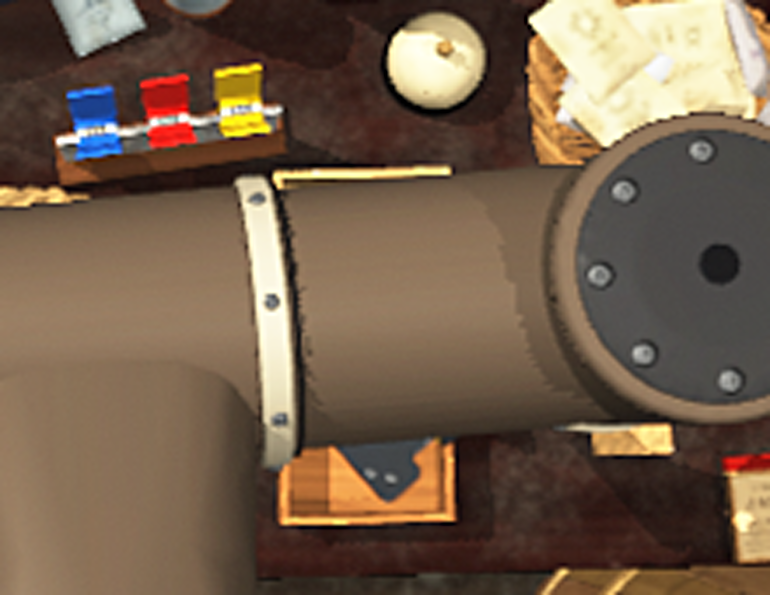

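Emit:
carry_out --commands '[{"dp": [0, 0, 0], "rotation": [0, 0, -10]}, {"dp": [0, 0, 0], "rotation": [0, 0, -10]}, {"dp": [0, 0, 0], "rotation": [0, 0, -10]}, {"dp": [0, 0, 0], "rotation": [0, 0, -10]}, {"dp": [-0.006, -0.03, 0], "rotation": [0, 0, -10]}, {"dp": [-0.006, -0.04, 0], "rotation": [0, 0, 0]}, {"dp": [-0.006, -0.036, 0], "rotation": [0, 0, 0]}, {"dp": [0, 0, 0], "rotation": [0, 0, 0]}]'

```text
t: 7.25
eef_pos: [0.6087, -0.1475, 0.2465]
ee_rot: [3.138, -0.0, -1.573]
force: [-1.1, -1.1, -1.9]
width: 0.0237
gripper_force: 30.0
```

```bash
python3 - <<'E'
from h import *
plan(.606,-.1425,.0925,-90)
hsv=cv2.cvtColor(cv2.imread('pics/top0.png'),cv2.COLOR_BGR2HSV); Q=np.load('P.npy')
m=sel(Q,0,(.45,.64),(-.2,-.08),(.048,.062))
n,l,st,c=cv2.connectedComponentsWithStats(m.astype(np.uint8))
for i in range(1,n):
    if st[i,4]>15:
        q=Q[l==i]; print(st[i,4],q.mean(0).round(4),q[:,0].min().round(4),q[:,0].max().round(4))
E
```

```text
at [ 0.6087 -0.1475  0.2465] [179.8  -0.  -90.1] turn [ 0.23 -0.   -0.11] then dp mm [ -5.    2.7 154. ]
91 [ 0.5626 -0.135   0.0525] 0.5496 0.5775
83 [ 0.5266 -0.1636  0.0524] 0.5131 0.5407
87 [ 0.4862 -0.1753  0.0525] 0.4715 0.5018
96 [ 0.484  -0.1014  0.0528] 0.468 0.4984
```

Emit:
carry_out --commands '[{"dp": [-0.005, 0.0027, 0.03], "rotation": [0.2, 0, 0]}, {"dp": [0, 0, 0.05], "rotation": [0, 0, 0]}, {"dp": [0, 0, 0.02], "rotation": [0, 0, 0]}, {"dp": [0, 0, 0], "rotation": [0, 0, 0]}, {"dp": [0, 0, 0], "rotation": [0, 0, 0]}]'

```text
t: 7.88
eef_pos: [0.6053, -0.1432, 0.1503]
ee_rot: [-3.137, -0.0, -1.571]
force: [1.2, 0.6, -1.7]
width: 0.0239
gripper_force: 30.0
```

```bash
python3 - <<'E'
from h import *
plan(.606,-.1425,.0925,-90)
E
```

```text
at [ 0.6053 -0.1432  0.1503] [-179.8   -0.   -90. ] turn [-0.24 -0.02 -0.02] then dp mm [-0.7 -0.7 57.8]
```

Emit:
carry_out --commands '[{"dp": [0, 0, 0.025], "rotation": [-0.2, 0, 0]}, {"dp": [0, 0, 0.022], "rotation": [0, 0, 0]}, {"dp": [0, 0, 0.008], "rotation": [0, 0, 0]}, {"dp": [0, 0, 0.002], "rotation": [0, 0, 0]}, {"dp": [0, 0, 0], "rotation": [0, 0, 0]}]'

```text
t: 8.5
eef_pos: [0.6058, -0.143, 0.0936]
ee_rot: [-3.14, -0.0, -1.57]
force: [0.1, 0.1, -2.7]
width: 0.0238
gripper_force: 30.0
```

Emit:
carry_out --commands '[{"dp": [0, 0, 0.001], "rotation": [0, 0, 0]}, {"dp": [0, 0.01, 0], "rotation": [0, 0, 0]}, {"dp": [0, 0.01, 0], "rotation": [0, 0, 0]}, {"dp": [0, 0.01, 0], "rotation": [0, 0, 0]}, {"dp": [0, 0.01, 0], "rotation": [0, 0, 0]}, {"dp": [0, 0.01, 0], "rotation": [0, 0, 0]}, {"dp": [0, 0.01, 0], "rotation": [0, 0, 0]}, {"dp": [0, 0.01, 0], "rotation": [0, 0, 0]}]'

```text
t: 9.5
eef_pos: [0.5346, -0.143, 0.0916]
ee_rot: [-3.141, -0.0, -1.57]
force: [0.4, -0.1, -2.7]
width: 0.0238
gripper_force: 30.0
```

Emit:
carry_out --commands '[{"dp": [0, 0.01, 0], "rotation": [0, 0, 0]}, {"dp": [0, 0.01, 0], "rotation": [0, 0, 0]}, {"dp": [0, 0.01, 0], "rotation": [0, 0, 0]}, {"dp": [0, 0.01, 0], "rotation": [0, 0, 0]}, {"dp": [0, 0.008, 0], "rotation": [0, 0, 0]}, {"dp": [0, 0.008, 0], "rotation": [0, 0, 0]}, {"dp": [0, 0.008, 0], "rotation": [0, 0, 0]}, {"dp": [0, 0.008, 0], "rotation": [0, 0, 0]}]'

```text
t: 10.5
eef_pos: [0.4626, -0.143, 0.0915]
ee_rot: [3.142, 0.0, -1.571]
force: [0.2, -1.0, -3.0]
width: 0.0242
gripper_force: 30.0
```

Emit:
carry_out --commands '[{"dp": [0, 0.005, 0], "rotation": [0, 0, 0]}, {"dp": [0, 0, 0], "rotation": [0, 0, 0]}, {"dp": [0, 0, 0], "rotation": [0, 0, 0]}]'

```text
t: 10.88
eef_pos: [0.4585, -0.143, 0.0916]
ee_rot: [-3.141, -0.0, -1.57]
force: [0.2, 0.3, -2.9]
width: 0.0239
gripper_force: 30.0
```

```bash
python3 - <<'E'
from h import *
print(pose())
im,d,P=cloud('side','pics/s2.png')
cv2.imwrite('pics/c3.png',cv2.resize(im[130:260,220:440,::-1],None,fx=3.5,fy=3.5,interpolation=cv2.INTER_CUBIC))
E
```

```text
(array([ 0.45852238, -0.14302211,  0.09162202]), array([-3.14116378e+00, -6.14146328e-05, -1.57030177e+00]))
```

View pics/c3.png

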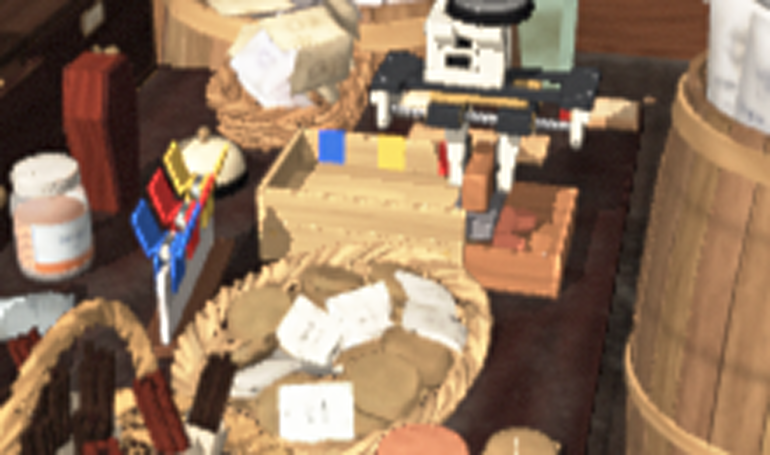

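Emit:
carry_out --commands '[{"dp": [0, -0.005, -0.03], "rotation": [0, 0, 0]}, {"dp": [0, 0, -0.06], "rotation": [0, 0, 0]}, {"dp": [0, 0, -0.06], "rotation": [0, 0, 0]}, {"dp": [0, 0, 0], "rotation": [0, 0, 10]}, {"dp": [0, 0, 0], "rotation": [0, 0, 10]}, {"dp": [0, 0, 0], "rotation": [0, 0, 10]}, {"dp": [0, 0, 0], "rotation": [0, 0, 10]}, {"dp": [0, 0, 0], "rotation": [0, 0, 10]}]'

```text
t: 11.92
eef_pos: [0.4632, -0.143, 0.2413]
ee_rot: [3.141, -0.0, -2.449]
force: [0.7, -0.5, -2.2]
width: 0.0237
gripper_force: 30.0
```

Emit:
carry_out --commands '[{"dp": [0, 0, 0], "rotation": [0, 0, 10]}, {"dp": [0, 0, 0], "rotation": [0, 0, 10]}, {"dp": [0, 0, 0], "rotation": [0, 0, 10]}, {"dp": [0, 0, 0], "rotation": [0, 0, 10]}, {"dp": [0, 0, 0], "rotation": [0, 0, 0]}]'

```text
t: 12.55
eef_pos: [0.4632, -0.143, 0.2413]
ee_rot: [3.141, -0.0, -3.14]
force: [0.5, 0.0, -2.6]
width: 0.024
gripper_force: 30.0
```

```bash
python3 - <<'E'
from h import *
plan(.49,-.366,.23,180)
def mat(P,im,n):
    hsv=cv2.cvtColor(im,cv2.COLOR_RGB2HSV)
    m=sel(P,0,(.40,.59),(-.42,-.31),(-.002,.0095))&(hsv[...,2]>105)&(hsv[...,0]>8)&(hsv[...,0]<30)&(hsv[...,1]>60)
    k,l,st,c=cv2.connectedComponentsWithStats(m.astype(np.uint8))
    for i in range(1,k):
        if st[i,4]>40:
            q=P[l==i]; print(n,st[i,4],rect(q),'x',np.percentile(q[:,0],[1,99]).round(4),'y',np.percentile(q[:,1],[1,99]).round(4))
im,d,P=cloud('top','pics/top2.png'); mat(P,im,'top2')
mat(np.load('W1.npy'),cv2.imread('pics/w1.png')[:,:,::-1].copy(),'W1')
mat(np.load('P.npy'),cv2.imread('pics/top0.png')[:,:,::-1].copy(),'top0')
cv2.imwrite('pics/c4.png',cv2.resize(im[105:275,270:490,::-1],None,fx=3.5,fy=3.5,interpolation=cv2.INTER_CUBIC))
E
```

```text
at [ 0.4632 -0.143   0.2413] [ 180.    -0.  -179.9] turn [ 0.01 -0.02  0.08] then dp mm [ -26.8 -223.    11.3]
W1 5854 (array([ 495.4, -365. ]), array([109.9, 189. ]), 90.0) x [0.4022 0.589 ] y [-0.4186 -0.3116]
top0 556 (array([ 499.8, -364.5]), array([152.1,  68.4]), 0.4) x [0.4244 0.5752] y [-0.3976 -0.3312]
```

View pics/c4.png

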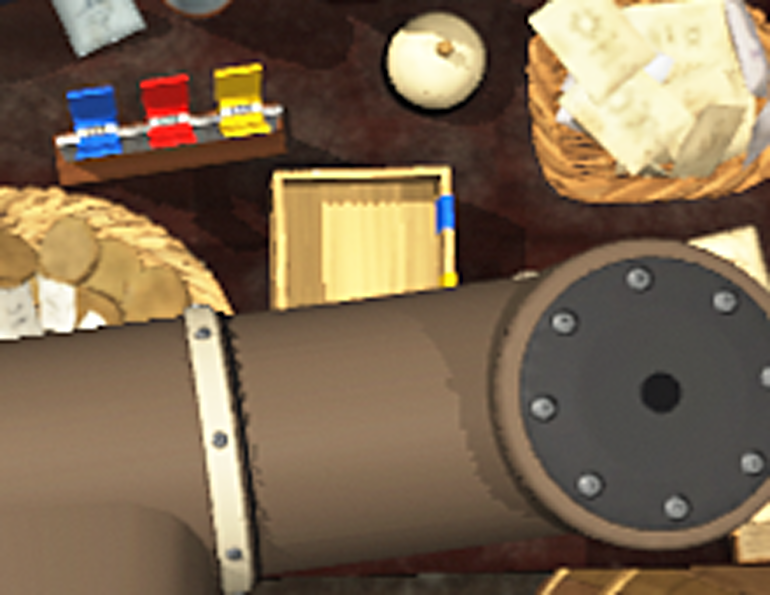

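```bash
python3 - <<'E'
from h import *
P=np.load('W1.npy'); im=cv2.imread('pics/w1.png')
b=im[...,1].astype(int)
for r in (145,238): print('row',r,b[r,300:376].tolist(), P[r,300:376:25].round(4).tolist())
print('col 316',b[128:256,316].tolist(),P[[130,140,150,240],316].round(4).tolist())
E
```

```text
row 145 [77, 80, 77, 79, 78, 79, 77, 76, 74, 80, 100, 125, 144, 149, 160, 167, 176, 173, 171, 182, 181, 172, 169, 169, 174, 181, 179, 172, 171, 175, 177, 182, 189, 187, 181, 183, 188, 195, 202, 195, 181, 182, 192, 209, 217, 222, 231, 236, 238, 239, 238, 238, 238, 238, 240, 240, 240, 241, 239, 231, 220, 184, 157, 134, 103, 92, 93, 96, 96, 96, 94, 94, 95, 93, 92, 92] [[0.4339, -0.4101, 0.001], [0.4333, -0.3774, 0.0054], [0.4337, -0.3447, 0.0024], [0.4339, -0.3118, 0.0008]]
row 238 [98, 97, 97, 99, 99, 99, 99, 98, 97, 93, 90, 115, 161, 181, 206, 222, 228, 234, 234, 232, 230, 229, 229, 231, 233, 235, 237, 239, 239, 240, 238, 237, 236, 236, 237, 239, 239, 238, 237, 237, 239, 240, 240, 238, 237, 236, 237, 238, 237, 238, 238, 239, 240, 240, 239, 234, 222, 204, 191, 145, 97, 73, 71, 71, 73, 73, 73, 73, 72, 72, 74, 72, 74, 73, 75, 73] [[0.5686, -0.4127, -0.0001], [0.5664, -0.3764, 0.0043], [0.5667, -0.3404, 0.0038], [0.5688, -0.3034, -0.0006]]
col 316 [91, 93, 93, 93, 91, 89, 85, 85, 112, 152, 183, 208, 212, 211, 212, 210, 194, 176, 172, 174, 175, 175, 176, 175, 177, 179, 183, 187, 190, 189, 185, 181, 180, 182, 185, 190, 191, 188, 185, 179, 170, 162, 162, 168, 175, 181, 181, 180, 176, 173, 171, 170, 171, 175, 178, 175, 173, 174, 177, 181, 180, 176, 174, 173, 171, 170, 163, 160, 156, 160, 164, 168, 178, 186, 192, 196, 190, 184, 179, 178, 183, 187, 192, 192, 190, 187, 184, 183, 189, 195, 194, 187, 178, 170, 175, 194, 213, 223, 227, 230, 232, 230, 228, 228, 230, 231, 229, 228, 227, 227, 228, 229, 225, 219, 199, 165, 129, 103, 90, 87, 87, 89, 87, 86, 87, 87, 87, 88] [[0.4146, -0.3891, 0.0018], [0.4271, -0.3891, 0.0038], [0.4402, -0.3891, 0.0025], [0.5696, -0.3894, 0.0044]]
```

Emit:
carry_out --commands '[{"dp": [-0.009, -0.055, 0], "rotation": [0, 0, 0]}, {"dp": [-0.009, -0.055, 0], "rotation": [0, 0, 0]}, {"dp": [-0.009, -0.055, 0], "rotation": [0, 0, 0]}, {"dp": [-0.009, -0.0545, 0], "rotation": [0, 0, 0]}, {"dp": [0, 0, 0.05], "rotation": [0, 0, 0]}, {"dp": [0, 0, 0.05], "rotation": [0, 0, 0]}, {"dp": [0, 0, 0.03], "rotation": [0, 0, 0]}, {"dp": [0, 0, 0], "rotation": [0, 0, 0]}]'

```text
t: 13.6
eef_pos: [0.4976, -0.362, 0.1088]
ee_rot: [3.14, -0.005, -3.139]
force: [0.4, -0.0, -1.8]
width: 0.0237
gripper_force: 30.0
```

Emit:
carry_out --commands '[{"dp": [0, 0, 0], "rotation": [0, 0, 0]}, {"dp": [0, 0, 0], "rotation": [0, 0, 0]}]'

```text
t: 13.85
eef_pos: [0.5004, -0.3629, 0.1135]
ee_rot: [-3.14, 0.003, -3.14]
force: [0.5, -0.9, -2.8]
width: 0.0241
gripper_force: 30.0
```

```bash
python3 - <<'E'
from h import *
plan(.499,-.3625,.0528,180)
E
```

```text
at [ 0.5004 -0.3629  0.1135] [-179.9    0.2 -179.9] turn [-0.07  0.17  0.09] then dp mm [ 1.4  0.4 60.7]
```

Emit:
carry_out --commands '[{"dp": [0, 0.0005, 0.025], "rotation": [0, 0, 0]}, {"dp": [0, 0, 0.022], "rotation": [0, 0, 0]}, {"dp": [0, 0, 0.008], "rotation": [0, 0, 0]}, {"dp": [0, 0, 0.002], "rotation": [0, 0, 0]}, {"dp": [0, 0, 0], "rotation": [0, 0, 0]}, {"dp": [0, 0, 0], "rotation": [0, 0, 0]}, {"dp": [0, 0, 0], "rotation": [0, 0, 0]}]'

```text
t: 14.72
eef_pos: [0.4995, -0.3621, 0.0551]
ee_rot: [-3.141, 0.001, -3.141]
force: [0.1, 1.1, -3.3]
width: 0.0237
gripper_force: 30.0
```

Still hanging about 2 mm; lower slightly and release.

Emit:
carry_out --commands '[{"dp": [0, 0, 0.002], "rotation": [0, 0, 0]}, {"dp": [0, 0, 0.001], "rotation": [0, 0, 0]}, {"dp": [0, 0, 0], "rotation": [0, 0, 0]}, {"dp": [0, 0, 0], "rotation": [0, 0, 0]}]'

```text
t: 15.22
eef_pos: [0.4994, -0.3621, 0.0525]
ee_rot: [-3.141, 0.001, -3.141]
force: [-2.5, 2.7, 6.4]
width: 0.024
gripper_force: 30.0
```

Emit:
carry_out --commands '[{"dp": [0, 0, 0], "rotation": [0, 0, 0]}, {"dp": [0, 0, 0], "rotation": [0, 0, 0]}, {"dp": [0, 0, 0], "rotation": [0, 0, 0]}, {"dp": [0, 0, 0], "rotation": [0, 0, 0]}, {"dp": [0, 0, 0], "rotation": [0, 0, 0]}, {"dp": [0, 0, -0.02], "rotation": [0, 0, 0]}, {"dp": [0, 0, -0.05], "rotation": [0, 0, 0]}]' --grip 0.086

```text
t: 16.1
eef_pos: [0.4976, -0.3613, 0.1197]
ee_rot: [3.139, -0.005, -3.142]
force: [0.5, -0.0, 0.3]
width: 0.0843
gripper_force: 0.0
```

Emit:
carry_out --commands '[{"dp": [0, 0, -0.06], "rotation": [0, 0, 0]}, {"dp": [0, 0, -0.05], "rotation": [0, 0, 0]}, {"dp": [0, 0, -0.02], "rotation": [0, 0, 0]}, {"dp": [0, 0, 0], "rotation": [0, 0, 0]}, {"dp": [0, 0, 0], "rotation": [0, 0, 0]}]'

```text
t: 16.73
eef_pos: [0.4987, -0.3617, 0.2504]
ee_rot: [3.141, -0.001, -3.141]
force: [-0.4, 0.5, -0.0]
width: 0.0863
gripper_force: 0.0
```

```bash
python3 - <<'E'
from h import *
print(pose())
im,d,P=cloud('wrist','pics/w2.png')
for s,p,q in find('scraper_mid','wrist',P,d): 
    print(round(s,2),np.round(p))
    for lo,hi in ((.01,.022),(.049,.062)):
        k=q[(q[:,2]>lo)&(q[:,2]<hi)]
        if len(k)>20: print('  ',lo,len(k),rect(k),np.round(np.median(k,0),4))
cv2.imwrite('pics/c5.png',cv2.resize(im[100:280,240:420,::-1],None,fx=3,fy=3))
E
```

```text
(array([ 0.49873504, -0.36168052,  0.25041458]), array([ 3.14071006e+00, -1.23461430e-03, -3.14143893e+00]))
0.64 [171. 318.]
   0.01 1198 (array([ 499.4, -361.6]), array([111.5,  39.9]), 0.0) [ 0.4737 -0.3617  0.0192]
   0.049 1344 (array([ 499.1, -361.6]), array([24. , 78.3]), 89.8) [ 0.4963 -0.3617  0.0569]
```

View pics/c5.png

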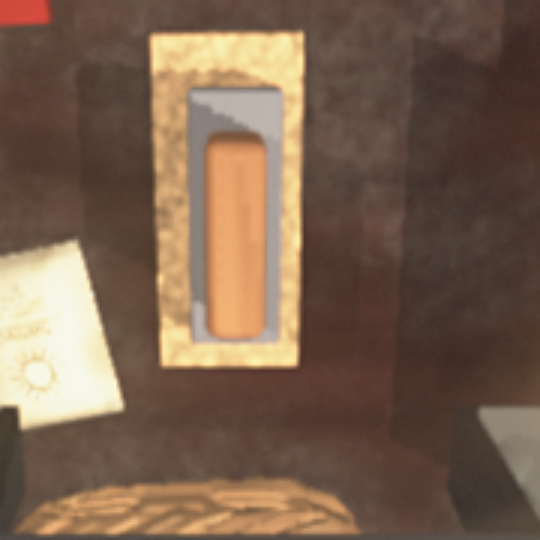

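```bash
python3 - <<'E'
from h import *
im=cv2.imread('pics/w2.png'); c=vision.calibration('wrist')
p,r=pose(); R=R_of(r); M=np.array(c['mount']); f=200/np.tan(np.radians(c['fovy'])/2)
g=im[...,2].astype(float)
def w(u,v,z):
    ray=R@(M[:3,:3]@np.array([(u-c['cx'])/f,(v-c['cy'])/f,1])); o=R@M[:3,3]+p
    return (o+ray*(z-o[2])/ray[2])[:2].round(4)
def edge(a,lo,hi,sgn): # crossing of strongest gradient
    d=sgn*np.gradient(cv2.GaussianBlur(a[None],(5,1),1)[0])[lo:hi]; return lo+(d.argmax())
for v in range(114,222,12):
    a=edge(g[v],284,298,1); b=edge(g[v],334,346,-1); print(v,a,b,w(a,v,.003),w(b,v,.003),'mid',(w(a,v,.003)+w(b,v,.003))/2)
for u in (296,310,325,338):
    a=edge(g[:,u],106,118,1); b=edge(g[:,u],214,228,-1); print(u,a,b,w(u,a,.003),w(u,b,.003),'mid',(w(u,a,.003)+w(u,b,.003))/2)
E
```

```text
114 289 341 [ 0.4258 -0.3981] [ 0.4258 -0.3328] mid [ 0.4258  -0.36545]
126 290 341 [ 0.4404 -0.3973] [ 0.4404 -0.3324] mid [ 0.4404  -0.36485]
138 290 341 [ 0.4555 -0.3977] [ 0.4555 -0.3321] mid [ 0.4555 -0.3649]
150 291 340 [ 0.4709 -0.3969] [ 0.4709 -0.333 ] mid [ 0.4709  -0.36495]
162 291 340 [ 0.4867 -0.3973] [ 0.4867 -0.3327] mid [ 0.4867 -0.365 ]
174 291 340 [ 0.5029 -0.3978] [ 0.5029 -0.3323] mid [ 0.5029  -0.36505]
186 292 340 [ 0.5196 -0.3969] [ 0.5196 -0.3319] mid [ 0.5196 -0.3644]
198 292 340 [ 0.5367 -0.3974] [ 0.5367 -0.3315] mid [ 0.5367  -0.36445]
210 293 339 [ 0.5542 -0.3965] [ 0.5542 -0.3325] mid [ 0.5542 -0.3645]
296 111 222 [ 0.4221 -0.3892] [ 0.5722 -0.3928] mid [ 0.49715 -0.391  ]
310 110 222 [ 0.4209 -0.3717] [ 0.5722 -0.373 ] mid [ 0.49655 -0.37235]
325 110 222 [ 0.4209 -0.3529] [ 0.5723 -0.3519] mid [ 0.4966 -0.3524]
338 110 222 [ 0.4209 -0.3367] [ 0.5723 -0.3335] mid [ 0.4966 -0.3351]
```

Emit:
carry_out --commands '[{"dp": [0, 0, 0.03], "rotation": [0, 0, 0]}, {"dp": [0, 0, 0.055], "rotation": [0, 0, 0]}, {"dp": [0, 0, 0.055], "rotation": [0, 0, 0]}, {"dp": [0, 0, 0.04], "rotation": [0, 0, 0]}, {"dp": [0, 0, 0.017], "rotation": [0, 0, 0]}, {"dp": [0, 0, 0], "rotation": [0, 0, 0]}]'

```text
t: 17.58
eef_pos: [0.4987, -0.3619, 0.0534]
ee_rot: [3.141, -0.003, -3.141]
force: [0.0, -0.6, -0.6]
width: 0.0858
gripper_force: 0.0
```

Emit:
carry_out --commands '[{"dp": [0, 0, 0], "rotation": [0, 0, 0]}, {"dp": [0, 0, 0], "rotation": [0, 0, 0]}, {"dp": [0, 0, 0], "rotation": [0, 0, 0]}, {"dp": [0, 0, 0], "rotation": [0, 0, 0]}, {"dp": [0, 0, 0], "rotation": [0, 0, 0]}, {"dp": [0, 0, 0], "rotation": [0, 0, 0]}, {"dp": [0, 0, 0], "rotation": [0, 0, 0]}, {"dp": [0, 0, 0], "rotation": [0, 0, 0]}]' --grip 0.01

```text
t: 18.58
eef_pos: [0.4992, -0.362, 0.0544]
ee_rot: [-3.142, -0.0, -3.141]
force: [0.4, -0.0, -0.1]
width: 0.0238
gripper_force: 30.0
```

Emit:
carry_out --commands '[{"dp": [0, 0, 0], "rotation": [0, 0, 0]}, {"dp": [0, 0, -0.004], "rotation": [0, 0, 0]}, {"dp": [0.001, -0.0033, 0], "rotation": [0, 0, 0]}, {"dp": [0, 0, 0], "rotation": [0, 0, 0]}, {"dp": [0, 0, 0.003], "rotation": [0, 0, 0]}, {"dp": [0, 0, 0.001], "rotation": [0, 0, 0]}, {"dp": [0, 0, 0], "rotation": [0, 0, 0]}, {"dp": [0, 0, 0], "rotation": [0, 0, 0]}]'

```text
t: 19.58
eef_pos: [0.4981, -0.3653, 0.0545]
ee_rot: [3.142, -0.0, -3.141]
force: [-0.8, 0.8, -2.0]
width: 0.0235
gripper_force: 30.0
```

Emit:
carry_out --commands '[{"dp": [0, 0, 0.0006], "rotation": [0, 0, 0]}, {"dp": [0, 0, 0], "rotation": [0, 0, 0]}, {"dp": [0, 0, 0], "rotation": [0, 0, 0]}, {"dp": [0, 0, 0], "rotation": [0, 0, 0]}, {"dp": [0, 0, 0], "rotation": [0, 0, 0]}, {"dp": [0, 0, -0.03], "rotation": [0, 0, 0]}, {"dp": [0, 0, -0.055], "rotation": [0, 0, 0]}, {"dp": [0, 0, -0.055], "rotation": [0, 0, 0]}]' --grip 0.086

```text
t: 20.58
eef_pos: [0.4979, -0.3652, 0.1952]
ee_rot: [3.141, -0.001, -3.141]
force: [0.8, -0.2, 0.3]
width: 0.0859
gripper_force: 0.0
```

Emit:
carry_out --commands '[{"dp": [0, 0, -0.06], "rotation": [0, 0, 0]}, {"dp": [-0.025, 0.052, 0], "rotation": [0, 0, 0]}, {"dp": [-0.025, 0.052, 0], "rotation": [0, 0, 0]}, {"dp": [-0.025, 0.052, 0], "rotation": [0, 0, 0]}, {"dp": [-0.025, 0.052, 0], "rotation": [0, 0, 0]}, {"dp": [-0.025, 0.052, 0], "rotation": [0, 0, 0]}, {"dp": [-0.025, 0.052, 0], "rotation": [0, 0, 0]}, {"dp": [-0.022, 0.05, 0], "rotation": [0, 0, 0]}]'

```text
t: 21.58
eef_pos: [0.6707, -0.0013, 0.2539]
ee_rot: [-3.142, 0.0, -3.141]
force: [1.2, -0.6, 0.9]
width: 0.0861
gripper_force: 0.0
```

Emit:
carry_out --commands '[{"dp": [0, 0, 0], "rotation": [0, 0, -10.5]}, {"dp": [0, 0, 0], "rotation": [0, 0, -10.5]}, {"dp": [0, 0, 0], "rotation": [0, 0, -10.5]}, {"dp": [0, 0, 0], "rotation": [0, 0, -10.5]}, {"dp": [0, 0, 0], "rotation": [0, 0, -10.5]}, {"dp": [0, 0, 0], "rotation": [0, 0, -10.5]}, {"dp": [0, 0, 0], "rotation": [0, 0, -10.5]}, {"dp": [0, 0, 0], "rotation": [0, 0, -10.5]}]'

```text
t: 22.58
eef_pos: [0.67, -0.0033, 0.2538]
ee_rot: [3.141, 0.0, -1.669]
force: [-0.3, -0.0, 0.3]
width: 0.0855
gripper_force: 0.0
```

Emit:
carry_out --commands '[{"dp": [0, 0, 0], "rotation": [0, 0, -10]}, {"dp": [0, 0, 0], "rotation": [0, 0, 0]}, {"dp": [0, 0, 0], "rotation": [0, 0, 0]}]'

```text
t: 22.95
eef_pos: [0.6701, -0.0033, 0.2539]
ee_rot: [3.141, 0.0, -1.505]
force: [-0.7, 0.0, -0.4]
width: 0.0859
gripper_force: 0.0
```

```bash
python3 - <<'E'
from h import *
print(pose())
im,d,P=cloud('wrist','pics/w3.png'); np.save('W3.npy',P)
for n in ('red','yellow','blue'):
    for s,p,q in find(n+'_clip_mid','wrist',P,d)[:2]:
        k=q[(q[:,2]>.113)&(q[:,2]<.13)]
        print(n,round(s,2),np.round(p), len(k), rect(k) if len(k)>5 else '',len(q), rect(q[q[:,2]>.07]))
m=sel(P,0,(.62,.74),(-.11,.13),(.071,.078)); print('railtop',m.sum(),rect(P[m]))
m=sel(P,0,(.62,.74),(-.11,.13),(.113,.13)); print('tops',m.sum())
n,l,st,c=cv2.connectedComponentsWithStats(m.astype(np.uint8))
for i in range(1,n):
    if st[i,4]>15: print(st[i],rect(P[l==i]),P[l==i].mean(0).round(4))
E
```

```text
(array([ 0.67006047, -0.0032676 ,  0.25386376]), array([ 3.14147526e+00,  1.56943829e-05, -1.50453527e+00]))
red 0.82 [196. 301.] 389 (array([688.4,   6.9]), array([50.3, 33.5]), 6.8) 1689 (array([688.2,   8.7]), array([50.4, 37.9]), 6.9)
red 0.67 [245. 301.] 333 (array([681.7,  62.2]), array([50.5, 33.8]), 6.6) 1666 (array([681.4,  65.1]), array([50.5, 46.3]), 6.3)
yellow 0.78 [143. 292.] 455 (array([695. , -48.7]), array([50.3, 33.5]), 6.9) 1899 (array([695. , -48.5]), array([50.3, 34. ]), 6.8)
yellow 0.74 [ 23. 546.] 0  572 (array([0., 0.]), array([0., 0.]), 0.0)
blue 0.97 [243. 299.] 331 (array([681.7,  62.2]), array([50.5, 33.8]), 6.6) 1533 (array([681.7,  62.6]), array([50.5, 34.9]), 6.6)
railtop 762 (array([681.5, -13.9]), array([204.9,  78.5]), 71.6)
tops 1199
[314 125   7  37 216] (array([672.7, -51.1]), array([ 5.6, 33.4]), 3.9) [ 0.6727 -0.0516  0.1175]
[264 127  11  38 253] (array([716.9, -46.1]), array([ 6.3, 33.5]), 6.4) [ 0.717  -0.0463  0.1173]
[317 184   7  34 187] (array([666.2,   4.5]), array([ 5.7, 34.1]), 7.1) [0.6661 0.0036 0.1174]
[270 186  10  34 208] (array([710.5,   9.3]), array([ 5.9, 34. ]), 6.2) [0.7104 0.0087 0.1173]
[319 236   8  31 156] (array([659.4,  59.5]), array([ 5.8, 33.6]), 8.0) [0.6596 0.0585 0.1174]
[276 238   9  32 179] (array([703.9,  64.8]), array([ 5.8, 34. ]), 6.4) [0.7038 0.0639 0.1172]
```

View pics/w3.png

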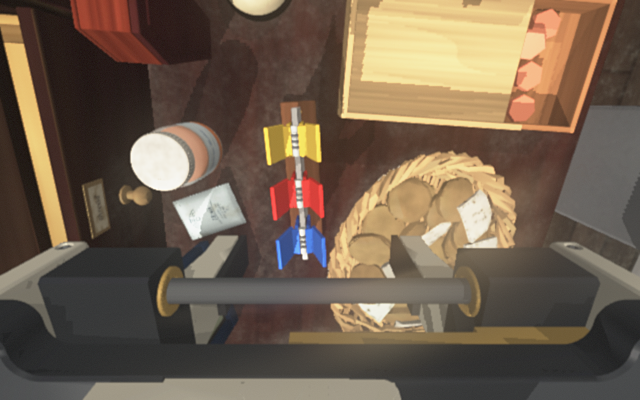

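```bash
python3 - <<'E'
from h import *
plan(.695,-.0487,.114,-83.2)
hsv=cv2.cvtColor(cv2.imread('pics/w1.png'),cv2.COLOR_BGR2HSV); P=np.load('W1.npy')
for n,h in (('red',(0,8)),('red2',(172,180)),('yellow',(20,33))):
    m=sel(P,0,(.44,.66),(-.225,-.195),(.06,.08))&(hsv[...,0]>=h[0])&(hsv[...,0]<=h[1])&(hsv[...,1]>130)
    if m.sum()>5: q=P[m]; print(n,m.sum(),q.mean(0).round(4),np.percentile(q[:,0],[1,99]).round(4))
P=np.load('W3.npy')
m=sel(P,0,(.63,.68),(-.18,-.09),(.07,.08)); print('far wall',m.sum(),P[m].mean(0).round(4))
m=sel(P,0,(.47,.63),(-.1,-.05),(.07,.08)); print('+y wall',m.sum(),P[m].mean(0).round(4),np.polyfit(P[m][:,0],P[m][:,1],1))
E
```

```text
at [ 0.6701 -0.0033  0.2539] [180.    0.  -86.1] turn [ 0.    0.   -2.87] then dp mm [ 48.1 -19.3 139.9]
red 255 [ 0.4953 -0.2085  0.0705] [0.4832 0.5071]
far wall 658 [ 0.6467 -0.137   0.0742]
+y wall 920 [ 0.5505 -0.0766  0.0743] [-0.00190526 -0.07559112]
```

Emit:
carry_out --commands '[{"dp": [0, 0, 0], "rotation": [0, 0, -2.9]}, {"dp": [0.024, -0.01, 0.0], "rotation": [0, 0, 0]}, {"dp": [0.024, -0.0093, 0.03], "rotation": [0, 0, 0]}, {"dp": [0, 0, 0.04], "rotation": [0, 0, 0]}, {"dp": [0, 0, 0.03], "rotation": [0, 0, 0]}, {"dp": [0, 0, 0.025], "rotation": [0, 0, 0]}, {"dp": [0, 0, 0.015], "rotation": [0, 0, 0]}, {"dp": [0, 0, 0], "rotation": [0, 0, 0]}]'

```text
t: 24.15
eef_pos: [0.6946, -0.0487, 0.1129]
ee_rot: [3.14, -0.0, -1.451]
force: [0.7, -0.3, 0.1]
width: 0.0865
gripper_force: 0.0
```

Emit:
carry_out --commands '[{"dp": [0, 0, 0], "rotation": [0, 0, 0]}, {"dp": [0, 0, 0], "rotation": [0, 0, 0]}, {"dp": [0, 0, 0], "rotation": [0, 0, 0]}, {"dp": [0, 0, 0], "rotation": [0, 0, 0]}, {"dp": [0, 0, 0], "rotation": [0, 0, 0]}, {"dp": [0, 0, 0], "rotation": [0, 0, 0]}, {"dp": [0, 0, 0], "rotation": [0, 0, 0]}, {"dp": [0, 0, 0], "rotation": [0, 0, 0]}]' --grip 0.02 --force 18

```text
t: 25.15
eef_pos: [0.6951, -0.0486, 0.1138]
ee_rot: [3.141, 0.0, -1.45]
force: [-0.4, -0.6, -0.9]
width: 0.0279
gripper_force: 18.0
```

Emit:
carry_out --commands '[{"dp": [0, 0, -0.02], "rotation": [0, 0, 0]}, {"dp": [0, 0, -0.04], "rotation": [0, 0, 0]}, {"dp": [0, 0, -0.04], "rotation": [0, 0, 0]}, {"dp": [0, 0, 0], "rotation": [0, 0, 9.69]}, {"dp": [0, 0, 0], "rotation": [0, 0, 9.69]}, {"dp": [0, 0, 0], "rotation": [0, 0, 9.69]}, {"dp": [0, 0, 0], "rotation": [0, 0, 9.69]}, {"dp": [0, 0, 0], "rotation": [0, 0, 9.69]}]'

```text
t: 26.15
eef_pos: [0.6949, -0.0486, 0.2137]
ee_rot: [3.141, -0.0, -2.301]
force: [0.5, -0.0, -0.2]
width: 0.0278
gripper_force: 17.9
```

Emit:
carry_out --commands '[{"dp": [0, 0, 0], "rotation": [0, 0, 9.69]}, {"dp": [0, 0, 0], "rotation": [0, 0, 9.69]}, {"dp": [0, 0, 0], "rotation": [0, 0, 9.69]}, {"dp": [0, 0, 0], "rotation": [0, 0, 9.69]}, {"dp": [0, 0, 0], "rotation": [0, 0, 9.69]}, {"dp": [0.045, -0.04, 0], "rotation": [0, 0, 0]}, {"dp": [0.047, -0.04, 0], "rotation": [0, 0, 0]}, {"dp": [0.047, -0.04, 0], "rotation": [0, 0, 0]}]'

```text
t: 27.15
eef_pos: [0.5545, -0.1695, 0.2138]
ee_rot: [-3.141, -0.0, -3.141]
force: [0.8, -1.3, -0.6]
width: 0.0281
gripper_force: 18.0
```

Emit:
carry_out --commands '[{"dp": [0, -0.018, 0], "rotation": [0, 0, 0]}, {"dp": [0, 0, 0], "rotation": [0, 0, 0]}, {"dp": [0, 0, 0], "rotation": [0, 0, 0]}]'

```text
t: 27.52
eef_pos: [0.5567, -0.1863, 0.2138]
ee_rot: [3.141, 0.0, -3.141]
force: [1.0, -0.1, -1.5]
width: 0.0277
gripper_force: 18.0
```

```bash
python3 - <<'E'
from h import *
plan(.556,-.207,.112,180)
im,d,P=cloud('wrist','pics/w4.png')
hsv=cv2.cvtColor(im,cv2.COLOR_RGB2HSV)
for n,h in (('red',(0,8)),('yellow',(20,33)),('blue',(100,128))):
    m=sel(P,0,(.44,.66),(-.225,-.195),(.06,.08))&(hsv[...,0]>=h[0])&(hsv[...,0]<=h[1])&(hsv[...,1]>120)
    if m.sum()>5: q=P[m]; print(n,m.sum(),q.mean(0).round(4),np.percentile(q[:,0],[1,99]).round(4))
m=sel(P,0,(.46,.65),(-.225,-.19),(.071,.078)); print('wall',m.sum(),P[m].mean(0).round(4))
m=sel(P,0,(.5,.62),(-.26,-.15),(.12,.30)); q=P[m]
for lo in np.arange(.14,.26,.01):
    k=q[(q[:,2]>lo)&(q[:,2]<lo+.01)]
    if len(k)>10: print(lo.round(3),len(k),np.percentile(k,[1,99],axis=0).round(3).tolist())
E
```

```text
at [ 0.5567 -0.1863  0.2138] [ 180.    0. -180.] turn [0.01 0.   0.02] then dp mm [  0.7 -20.7 101.8]
red 240 [ 0.4942 -0.2062  0.0734] [0.4821 0.5072]
yellow 180 [ 0.5553 -0.2061  0.0729] [0.5415 0.6437]
wall 820 [ 0.5207 -0.2058  0.0743]
0.14 49 [[0.537, -0.205, 0.147], [0.562, -0.167, 0.15]]
0.15 200 [[0.537, -0.205, 0.15], [0.558, -0.167, 0.16]]
0.16 129 [[0.537, -0.201, 0.16], [0.545, -0.171, 0.17]]
0.17 195 [[0.537, -0.198, 0.17], [0.541, -0.175, 0.18]]
0.18 1585 [[0.537, -0.198, 0.181], [0.569, -0.174, 0.189]]
0.19 489 [[0.537, -0.215, 0.19], [0.569, -0.157, 0.2]]
0.2 743 [[0.537, -0.215, 0.2], [0.563, -0.157, 0.21]]
0.21 1121 [[0.537, -0.212, 0.21], [0.556, -0.16, 0.22]]
0.22 535 [[0.543, -0.21, 0.22], [0.551, -0.162, 0.23]]
0.23 530 [[0.543, -0.208, 0.23], [0.565, -0.164, 0.24]]
0.24 218 [[0.548, -0.204, 0.24], [0.566, -0.168, 0.25]]
0.25 343 [[0.517, -0.226, 0.25], [0.558, -0.158, 0.26]]
```

View pics/w4.png

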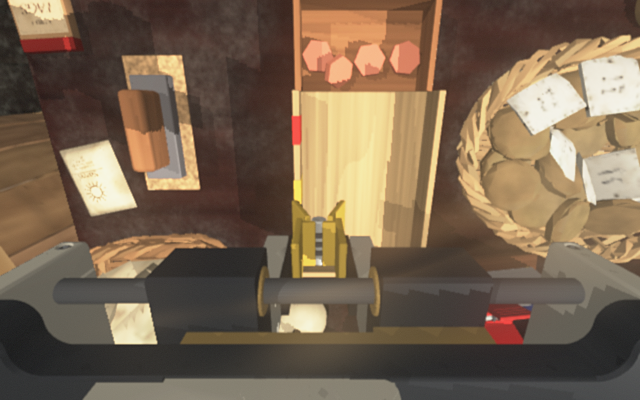

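Emit:
carry_out --commands '[{"dp": [0, -0.0202, 0], "rotation": [0, 0, 0]}, {"dp": [0, 0, 0.025], "rotation": [0, 0, 0]}, {"dp": [0, 0, 0.03], "rotation": [0, 0, 0]}, {"dp": [0, 0, 0.02], "rotation": [0, 0, 0]}, {"dp": [0, 0, 0.012], "rotation": [0, 0, 0]}, {"dp": [0, 0, 0.01], "rotation": [0, 0, 0]}, {"dp": [0, 0, 0.005], "rotation": [0, 0, 0]}, {"dp": [0, 0, 0], "rotation": [0, 0, 0]}]'

```text
t: 28.58
eef_pos: [0.557, -0.2071, 0.1132]
ee_rot: [-3.141, 0.002, -3.141]
force: [-1.4, -0.8, 3.0]
width: 0.0275
gripper_force: 18.0
```

Emit:
carry_out --commands '[{"dp": [0, 0, 0], "rotation": [0, 0, 0]}, {"dp": [0, 0, 0], "rotation": [0, 0, 0]}]'

```text
t: 28.82
eef_pos: [0.557, -0.2071, 0.1131]
ee_rot: [-3.141, 0.002, -3.141]
force: [-1.0, -0.3, 6.6]
width: 0.0276
gripper_force: 18.0
```

Emit:
carry_out --commands '[{"dp": [0, 0, 0], "rotation": [0, 0, 0]}, {"dp": [0, 0, 0], "rotation": [0, 0, 0]}, {"dp": [0, 0, 0], "rotation": [0, 0, 0]}, {"dp": [0, 0, 0], "rotation": [0, 0, 0]}, {"dp": [0, 0, 0], "rotation": [0, 0, 0]}, {"dp": [0, 0, 0], "rotation": [0, 0, 0]}]' --grip 0.086

```text
t: 29.58
eef_pos: [0.5562, -0.2068, 0.1119]
ee_rot: [-3.142, 0.0, -3.141]
force: [-0.2, 0.3, 0.8]
width: 0.0821
gripper_force: 0.0
```

Emit:
carry_out --commands '[{"dp": [0, 0, 0], "rotation": [0, 0, 0]}, {"dp": [0, 0, -0.02], "rotation": [0, 0, 0]}, {"dp": [0, 0, -0.04], "rotation": [0, 0, 0]}, {"dp": [0, 0, -0.06], "rotation": [0, 0, 0]}, {"dp": [0, 0, -0.02], "rotation": [0, 0, 0]}, {"dp": [0, 0, 0], "rotation": [0, 0, 0]}, {"dp": [0, 0, 0], "rotation": [0, 0, 0]}]'

```text
t: 30.45
eef_pos: [0.5556, -0.2067, 0.251]
ee_rot: [3.141, -0.001, -3.142]
force: [0.2, -0.2, -0.0]
width: 0.0861
gripper_force: 0.0
```

```bash
cat >> h.py <<'E'
def clipcheck(P,d,im):
    m=sel(P,0,(.44,.68),(-.26,-.16),(.098,.14)); n,l,st,c=cv2.connectedComponentsWithStats(m.astype(np.uint8))
    for i in range(1,n):
        if st[i,4]>30: q=P[l==i]; k=q[:,2].max(); print('clip part',st[i,4],rect(q),'ztop',np.percentile(q[:,2],97).round(4))
    hsv=cv2.cvtColor(im,cv2.COLOR_RGB2HSV)
    for n,h in (('red',(0,8)),('yellow',(20,33)),('blue',(100,128))):
        m=sel(P,0,(.44,.66),(-.225,-.195),(.06,.08))&(hsv[...,0]>=h[0])&(hsv[...,0]<=h[1])&(hsv[...,1]>120)
        if m.sum()>20: q=P[m]; print('band',n,m.sum(),q.mean(0).round(4),np.percentile(q[:,0],[2,98]).round(4))
E
python3 - <<'E'
from h import *
print(pose())
im,d,P=cloud('wrist','pics/w5.png'); clipcheck(P,d,im)
m=sel(P,0,(.5,.62),(-.27,-.15),(.09,.14)); print(rect(P[m]),P[m][:,2].max())
plan(.6884,.0069,.25,-83.2)
E
```

```text
(array([ 0.55556414, -0.20666356,  0.25097791]), array([ 3.14109468e+00, -1.17763036e-03, -3.14150563e+00]))
clip part 363 (array([ 553.1, -226.4]), array([ 9.1, 34. ]), 88.6) ztop 0.1165
clip part 371 (array([ 553.4, -186.3]), array([34.3, 10.1]), 0.7) ztop 0.116
band red 176 [ 0.4943 -0.2067  0.0745] [0.4824 0.5066]
band yellow 32 [ 0.5368 -0.2072  0.0684] [0.5358 0.5403]
band blue 81 [ 0.6148 -0.207   0.0746] [0.6037 0.6249]
(array([ 553.2, -206.1]), array([50.2, 34.2]), 89.4) 0.1177349407632465
at [ 0.5555 -0.2067  0.2506] [ 1.8e+02 -1.0e-01 -1.8e+02] turn [ 1.100e-01 -6.000e-02 -9.679e+01] then dp mm [-196.3 -157.3    0.6]
```

View pics/w5.png

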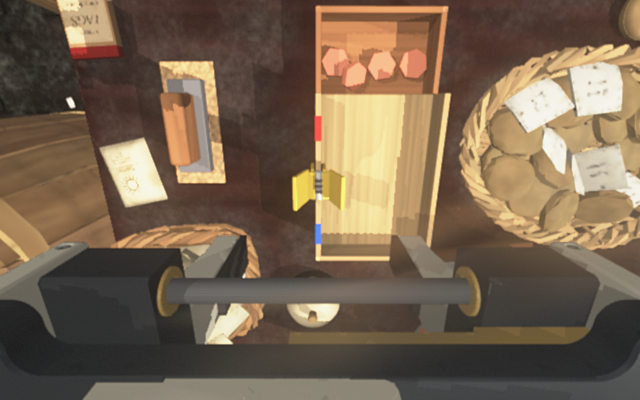

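Emit:
carry_out --commands '[{"dp": [-0.0266, 0.0427, 0], "rotation": [0, 0, 0]}, {"dp": [-0.0266, 0.0427, 0], "rotation": [0, 0, 0]}, {"dp": [-0.0266, 0.0427, 0], "rotation": [0, 0, 0]}, {"dp": [-0.0266, 0.0427, 0], "rotation": [0, 0, 0]}, {"dp": [-0.0266, 0.0427, 0], "rotation": [0, 0, 0]}, {"dp": [0, 0, 0], "rotation": [0, 0, -9.68]}, {"dp": [0, 0, 0], "rotation": [0, 0, -9.68]}, {"dp": [0, 0, 0], "rotation": [0, 0, -9.68]}]'

```text
t: 31.5
eef_pos: [0.6886, 0.007, 0.2499]
ee_rot: [3.141, -0.003, -2.628]
force: [0.3, 0.1, 0.3]
width: 0.0859
gripper_force: 0.0
```

Emit:
carry_out --commands '[{"dp": [0, 0, 0], "rotation": [0, 0, -9.68]}, {"dp": [0, 0, 0], "rotation": [0, 0, -9.68]}, {"dp": [0, 0, 0], "rotation": [0, 0, -9.68]}, {"dp": [0, 0, 0], "rotation": [0, 0, -9.68]}, {"dp": [0, 0, 0], "rotation": [0, 0, -9.68]}, {"dp": [0, 0, 0], "rotation": [0, 0, -9.68]}, {"dp": [0, 0, 0], "rotation": [0, 0, -9.68]}, {"dp": [0, 0, 0], "rotation": [0, 0, 0]}]'

```text
t: 32.5
eef_pos: [0.6886, 0.0067, 0.2503]
ee_rot: [3.139, -0.0, -1.453]
force: [0.5, -0.1, -0.5]
width: 0.0859
gripper_force: 0.0
```

```bash
python3 - <<'E'
from h import *
plan(.6884,.0069,.114,-83.2)
im,d,P=cloud('wrist','pics/w6.png')
m=sel(P,0,(.62,.74),(-.11,.13),(.113,.13))
n,l,st,c=cv2.connectedComponentsWithStats(m.astype(np.uint8))
for i in range(1,n):
    if st[i,4]>15: print(st[i],rect(P[l==i]),P[l==i].mean(0).round(4))
E
```

```text
at [0.6886 0.0067 0.2503] [179.9  -0.  -83.2] turn [ 0.14 -0.01 -0.05] then dp mm [ -0.3   0.2 136.3]
[290 177   8  35 211] (array([710.3,   9.6]), array([ 5.9, 33.7]), 7.5) [0.7105 0.0086 0.1174]
[336 177   8  35 206] (array([666.4,   4.1]), array([ 5.8, 33.8]), 6.3) [0.6664 0.0037 0.1173]
[292 231   7  32 180] (array([703.8,  65.1]), array([ 5.8, 33.2]), 8.5) [0.7038 0.0642 0.1174]
[336 230   6  33 181] (array([659.5,  59.8]), array([ 5. , 34.2]), 7.9) [0.6596 0.0593 0.1172]
```

Emit:
carry_out --commands '[{"dp": [0, 0, 0.03], "rotation": [0, 0, 0]}, {"dp": [0, 0, 0.04], "rotation": [0, 0, 0]}, {"dp": [0, 0, 0.03], "rotation": [0, 0, 0]}, {"dp": [0, 0, 0.025], "rotation": [0, 0, 0]}, {"dp": [0, 0, 0.0113], "rotation": [0, 0, 0]}, {"dp": [0, 0, 0], "rotation": [0, 0, 0]}]'

```text
t: 33.3
eef_pos: [0.6887, 0.0066, 0.1148]
ee_rot: [3.14, -0.0, -1.453]
force: [0.7, -0.2, 0.6]
width: 0.0862
gripper_force: 0.0
```

Emit:
carry_out --commands '[{"dp": [0, 0, 0], "rotation": [0, 0, 0]}, {"dp": [0, 0, 0], "rotation": [0, 0, 0]}, {"dp": [0, 0, 0], "rotation": [0, 0, 0]}, {"dp": [0, 0, 0], "rotation": [0, 0, 0]}, {"dp": [0, 0, 0], "rotation": [0, 0, 0]}, {"dp": [0, 0, 0], "rotation": [0, 0, 0]}, {"dp": [0, 0, 0], "rotation": [0, 0, 0]}, {"dp": [0, 0, 0], "rotation": [0, 0, 0]}]' --grip 0.02

```text
t: 34.3
eef_pos: [0.689, 0.0067, 0.1155]
ee_rot: [3.142, 0.0, -1.452]
force: [-0.1, -0.4, -1.3]
width: 0.0275
gripper_force: 18.0
```

Emit:
carry_out --commands '[{"dp": [0, 0, -0.02], "rotation": [0, 0, 0]}, {"dp": [0, 0, -0.04], "rotation": [0, 0, 0]}, {"dp": [0, 0, -0.04], "rotation": [0, 0, 0]}, {"dp": [0, 0, 0], "rotation": [0, 0, 9.68]}, {"dp": [0, 0, 0], "rotation": [0, 0, 9.68]}, {"dp": [0, 0, 0], "rotation": [0, 0, 9.68]}, {"dp": [0, 0, 0], "rotation": [0, 0, 9.68]}, {"dp": [0, 0, 0], "rotation": [0, 0, 9.68]}]'

```text
t: 35.3
eef_pos: [0.6889, 0.0067, 0.2155]
ee_rot: [3.141, -0.0, -2.302]
force: [1.2, -0.3, -1.5]
width: 0.0277
gripper_force: 18.0
```

Emit:
carry_out --commands '[{"dp": [0, 0, 0], "rotation": [0, 0, 9.68]}, {"dp": [0, 0, 0], "rotation": [0, 0, 9.68]}, {"dp": [0, 0, 0], "rotation": [0, 0, 9.68]}, {"dp": [0, 0, 0], "rotation": [0, 0, 9.68]}, {"dp": [0, 0, 0], "rotation": [0, 0, 9.68]}, {"dp": [0.04, -0.043, 0], "rotation": [0, 0, 0]}, {"dp": [0.04, -0.043, 0], "rotation": [0, 0, 0]}, {"dp": [0.04, -0.043, 0], "rotation": [0, 0, 0]}]'

```text
t: 36.3
eef_pos: [0.5677, -0.1234, 0.2155]
ee_rot: [-3.142, -0.0, -3.141]
force: [0.6, -1.8, -0.6]
width: 0.0275
gripper_force: 18.0
```

Emit:
carry_out --commands '[{"dp": [0.04, -0.043, 0], "rotation": [0, 0, 0]}, {"dp": [0.03, -0.041, 0], "rotation": [0, 0, 0]}, {"dp": [0, 0, 0], "rotation": [0, 0, 0]}, {"dp": [0, 0, 0], "rotation": [0, 0, 0]}]'

```text
t: 36.8
eef_pos: [0.4992, -0.2065, 0.2159]
ee_rot: [-3.142, 0.001, 3.141]
force: [-0.1, 0.5, -1.1]
width: 0.0278
gripper_force: 18.0
```

```bash
python3 - <<'E'
from h import *
plan(.4972,-.207,.113,180)
im,d,P=cloud('wrist','pics/w7.png')
p,_=pose(); m=sel(P,0,(.44,.56),(-.27,-.15),(.18,.19)); q=P[m]; print(np.percentile(q,[1,99],axis=0).round(4),p)
E
```

```text
at [ 0.4992 -0.2065  0.2159] [-180.    0.  180.] turn [-0.    0.05 -0.03] then dp mm [  2.   -0.5 102.9]
[[ 0.4803 -0.2178  0.1811]
 [ 0.5116 -0.1943  0.1888]] [ 0.49956248 -0.20610326  0.21572078]
```

Emit:
carry_out --commands '[{"dp": [0.0022, -0.0006, 0.0], "rotation": [0, 0, 0]}, {"dp": [0, 0, 0.025], "rotation": [0, 0, 0]}, {"dp": [0, 0, 0.03], "rotation": [0, 0, 0]}, {"dp": [0, 0, 0.02], "rotation": [0, 0, 0]}, {"dp": [0, 0, 0.012], "rotation": [0, 0, 0]}, {"dp": [0, 0, 0.01], "rotation": [0, 0, 0]}, {"dp": [0, 0, 0.004], "rotation": [0, 0, 0]}, {"dp": [0, 0, 0], "rotation": [0, 0, 0]}]'

```text
t: 37.85
eef_pos: [0.4975, -0.207, 0.1153]
ee_rot: [-3.141, 0.001, -3.141]
force: [-1.0, -0.2, -0.3]
width: 0.0281
gripper_force: 18.0
```

Emit:
carry_out --commands '[{"dp": [0, 0, 0], "rotation": [0, 0, 0]}, {"dp": [0, 0, 0], "rotation": [0, 0, 0]}, {"dp": [0, 0, 0], "rotation": [0, 0, 0]}, {"dp": [0, 0, 0], "rotation": [0, 0, 0]}, {"dp": [0, 0, 0], "rotation": [0, 0, 0]}, {"dp": [0, 0, 0], "rotation": [0, 0, 0]}, {"dp": [0, 0, 0], "rotation": [0, 0, 0]}]' --grip 0.086

```text
t: 38.72
eef_pos: [0.4969, -0.2069, 0.1146]
ee_rot: [3.142, -0.0, -3.141]
force: [0.1, -0.7, -0.3]
width: 0.0852
gripper_force: 0.0
```

Emit:
carry_out --commands '[{"dp": [0, 0, -0.02], "rotation": [0, 0, 0]}, {"dp": [0, 0, -0.04], "rotation": [0, 0, 0]}, {"dp": [0, 0, -0.06], "rotation": [0, 0, 0]}, {"dp": [0, 0, -0.015], "rotation": [0, 0, 0]}, {"dp": [0, 0, 0], "rotation": [0, 0, 0]}, {"dp": [0, 0, 0], "rotation": [0, 0, 0]}]'

```text
t: 39.48
eef_pos: [0.4961, -0.2067, 0.2481]
ee_rot: [3.141, -0.002, -3.141]
force: [0.5, 1.0, 0.7]
width: 0.086
gripper_force: 0.0
```

```bash
python3 - <<'E'
from h import *
im,d,P=cloud('wrist','pics/w8.png'); clipcheck(P,d,im)
plan(.6817,.0622,.25,180)
E
```

```text
clip part 383 (array([ 494.5, -225.9]), array([33.7, 10.5]), 0.4) ztop 0.1177
clip part 391 (array([ 494.5, -186.2]), array([10.3, 33.8]), 89.0) ztop 0.1172
clip part 321 (array([ 553. , -226.5]), array([ 9.5, 34.3]), 89.2) ztop 0.1165
clip part 324 (array([ 553.1, -185.9]), array([34.7,  9.6]), 0.7) ztop 0.1159
band red 33 [ 0.4785 -0.2075  0.0697] [0.4776 0.4821]
band yellow 36 [ 0.5366 -0.2075  0.0716] [0.5356 0.5409]
band blue 31 [ 0.607  -0.2071  0.0747] [0.6018 0.6111]
at [ 0.4961 -0.2068  0.2479] [ 180.    -0.2 -180. ] turn [ 0.03 -0.16  0.01] then dp mm [-185.6  269.    -2.1]
```

Emit:
carry_out --commands '[{"dp": [-0.031, 0.0448, 0], "rotation": [0, 0, 0]}, {"dp": [-0.031, 0.0448, 0], "rotation": [0, 0, 0]}, {"dp": [-0.031, 0.0448, 0], "rotation": [0, 0, 0]}, {"dp": [-0.031, 0.0448, 0], "rotation": [0, 0, 0]}, {"dp": [-0.031, 0.0448, 0], "rotation": [0, 0, 0]}, {"dp": [-0.0306, 0.045, 0], "rotation": [0, 0, 0]}, {"dp": [0, 0, 0], "rotation": [0, 0, -9.68]}, {"dp": [0, 0, 0], "rotation": [0, 0, -9.68]}]'

```text
t: 40.52
eef_pos: [0.6821, 0.063, 0.2467]
ee_rot: [3.141, -0.004, -2.797]
force: [-0.6, -0.9, 0.1]
width: 0.086
gripper_force: 0.0
```

Emit:
carry_out --commands '[{"dp": [0, 0, 0], "rotation": [0, 0, -9.68]}, {"dp": [0, 0, 0], "rotation": [0, 0, -9.68]}, {"dp": [0, 0, 0], "rotation": [0, 0, -9.68]}, {"dp": [0, 0, 0], "rotation": [0, 0, -9.68]}, {"dp": [0, 0, 0], "rotation": [0, 0, -9.68]}, {"dp": [0, 0, 0], "rotation": [0, 0, -9.68]}, {"dp": [0, 0, 0], "rotation": [0, 0, -9.68]}, {"dp": [0, 0, 0], "rotation": [0, 0, -9.68]}]'

```text
t: 41.52
eef_pos: [0.6819, 0.062, 0.2474]
ee_rot: [3.138, -0.001, -1.446]
force: [0.5, -0.3, -0.7]
width: 0.086
gripper_force: 0.0
```

```bash
python3 - <<'E'
from h import *
plan(.6817,.0622,.115,-83.2)
im,d,P=cloud('wrist','pics/w9.png')
m=sel(P,0,(.62,.74),(-.11,.13),(.113,.13))
n,l,st,c=cv2.connectedComponentsWithStats(m.astype(np.uint8))
for i in range(1,n):
    if st[i,4]>15: print(st[i],rect(P[l==i]),P[l==i].mean(0).round(4))
E
```

```text
at [0.6819 0.062  0.2474] [179.8  -0.  -82.9] turn [ 0.18 -0.03  0.34] then dp mm [ -0.2   0.2 132.4]
[290 178   7  36 211] (array([703.7,  65.3]), array([ 5.6, 34.1]), 6.0) [0.7039 0.0644 0.1175]
[337 178   7  36 210] (array([659.2,  59.8]), array([ 5.5, 33.6]), 8.0) [0.6597 0.0592 0.1173]
```

Emit:
carry_out --commands '[{"dp": [0, 0, 0.03], "rotation": [0, 0, 0]}, {"dp": [0, 0, 0.04], "rotation": [0, 0, 0]}, {"dp": [0, 0, 0.03], "rotation": [0, 0, 0]}, {"dp": [0, 0, 0.022], "rotation": [0, 0, 0]}, {"dp": [0, 0, 0.0105], "rotation": [0, 0, 0]}, {"dp": [0, 0, 0], "rotation": [0, 0, 0]}]'

```text
t: 42.32
eef_pos: [0.6819, 0.0619, 0.1159]
ee_rot: [3.139, -0.001, -1.453]
force: [-0.6, 0.2, 0.7]
width: 0.086
gripper_force: 0.0
```

Emit:
carry_out --commands '[{"dp": [0, 0, 0], "rotation": [0, 0, 0]}, {"dp": [0, 0, 0], "rotation": [0, 0, 0]}, {"dp": [0, 0, 0], "rotation": [0, 0, 0]}, {"dp": [0, 0, 0], "rotation": [0, 0, 0]}, {"dp": [0, 0, 0], "rotation": [0, 0, 0]}, {"dp": [0, 0, 0], "rotation": [0, 0, 0]}, {"dp": [0, 0, 0], "rotation": [0, 0, 0]}, {"dp": [0, 0, 0], "rotation": [0, 0, 0]}]' --grip 0.02

```text
t: 43.32
eef_pos: [0.6824, 0.0621, 0.1171]
ee_rot: [3.141, -0.0, -1.452]
force: [-0.4, 0.4, -1.3]
width: 0.0278
gripper_force: 18.0
```

Emit:
carry_out --commands '[{"dp": [0, 0, -0.02], "rotation": [0, 0, 0]}, {"dp": [0, 0, -0.04], "rotation": [0, 0, 0]}, {"dp": [0, 0, -0.04], "rotation": [0, 0, 0]}, {"dp": [0, 0, 0], "rotation": [0, 0, 9.68]}, {"dp": [0, 0, 0], "rotation": [0, 0, 9.68]}, {"dp": [0, 0, 0], "rotation": [0, 0, 9.68]}, {"dp": [0, 0, 0], "rotation": [0, 0, 9.68]}, {"dp": [0, 0, 0], "rotation": [0, 0, 9.68]}]'

```text
t: 44.32
eef_pos: [0.6823, 0.0621, 0.217]
ee_rot: [3.141, -0.0, -2.302]
force: [-0.1, 0.1, -1.0]
width: 0.028
gripper_force: 18.0
```

Emit:
carry_out --commands '[{"dp": [0, 0, 0], "rotation": [0, 0, 9.68]}, {"dp": [0, 0, 0], "rotation": [0, 0, 9.68]}, {"dp": [0, 0, 0], "rotation": [0, 0, 9.68]}, {"dp": [0, 0, 0], "rotation": [0, 0, 9.68]}, {"dp": [0, 0, 0], "rotation": [0, 0, 9.68]}, {"dp": [0.0128, -0.0538, 0], "rotation": [0, 0, 0]}, {"dp": [0.0128, -0.0538, 0], "rotation": [0, 0, 0]}, {"dp": [0.0128, -0.0538, 0], "rotation": [0, 0, 0]}]'

```text
t: 45.32
eef_pos: [0.6435, -0.1006, 0.2171]
ee_rot: [3.142, 0.0, -3.141]
force: [0.1, -0.1, -1.6]
width: 0.0278
gripper_force: 18.0
```

Emit:
carry_out --commands '[{"dp": [0.0128, -0.0538, 0], "rotation": [0, 0, 0]}, {"dp": [0.0128, -0.0538, 0], "rotation": [0, 0, 0]}, {"dp": [0, 0, 0], "rotation": [0, 0, 0]}, {"dp": [0, 0, 0], "rotation": [0, 0, 0]}]'

```text
t: 45.82
eef_pos: [0.6184, -0.2071, 0.217]
ee_rot: [3.141, 0.0, 3.141]
force: [0.7, 0.1, -0.4]
width: 0.0277
gripper_force: 18.0
```

```bash
python3 - <<'E'
from h import *
plan(.618,-.207,.1145,180)
im,d,P=cloud('wrist','pics/w10.png')
m=sel(P,0,(.56,.7),(-.27,-.15),(.18,.19)); q=P[m]; print(np.percentile(q,[1,99],axis=0).round(4))
E
```

```text
at [ 0.6184 -0.2071  0.217 ] [180.   0. 180.] turn [ 0.01  0.   -0.04] then dp mm [4.000e-01 1.000e-01 1.025e+02]
[[ 0.5995 -0.2186  0.1814]
 [ 0.631  -0.1949  0.1889]]
```

Emit:
carry_out --commands '[{"dp": [0.0006, 0, 0.0], "rotation": [0, 0, 0]}, {"dp": [0, 0, 0.025], "rotation": [0, 0, 0]}, {"dp": [0, 0, 0.03], "rotation": [0, 0, 0]}, {"dp": [0, 0, 0.02], "rotation": [0, 0, 0]}, {"dp": [0, 0, 0.012], "rotation": [0, 0, 0]}, {"dp": [0, 0, 0.01], "rotation": [0, 0, 0]}, {"dp": [0, 0, 0.004], "rotation": [0, 0, 0]}, {"dp": [0, 0, 0], "rotation": [0, 0, 0]}]'

```text
t: 46.88
eef_pos: [0.6184, -0.2068, 0.1169]
ee_rot: [-3.141, 0.001, -3.141]
force: [0.2, -0.1, -0.8]
width: 0.0276
gripper_force: 18.0
```

Emit:
carry_out --commands '[{"dp": [0, 0, 0], "rotation": [0, 0, 0]}, {"dp": [0, 0, 0], "rotation": [0, 0, 0]}, {"dp": [0, 0, 0], "rotation": [0, 0, 0]}, {"dp": [0, 0, 0], "rotation": [0, 0, 0]}, {"dp": [0, 0, 0], "rotation": [0, 0, 0]}, {"dp": [0, 0, 0], "rotation": [0, 0, 0]}, {"dp": [0, 0, 0], "rotation": [0, 0, 0]}]' --grip 0.086

```text
t: 47.75
eef_pos: [0.6179, -0.2069, 0.1162]
ee_rot: [-3.142, 0.0, -3.141]
force: [-0.3, -0.5, 0.7]
width: 0.0851
gripper_force: 0.0
```

Emit:
carry_out --commands '[{"dp": [0, 0, -0.02], "rotation": [0, 0, 0]}, {"dp": [0, 0, -0.04], "rotation": [0, 0, 0]}, {"dp": [0, 0, -0.06], "rotation": [0, 0, 0]}, {"dp": [0.05, 0, -0.015], "rotation": [0, 0, 0]}, {"dp": [0.05, -0.03, 0], "rotation": [0, 0, 0]}, {"dp": [0, -0.05, 0], "rotation": [0, 0, 0]}, {"dp": [0, 0, 0], "rotation": [0, 0, 0]}, {"dp": [0, 0, 0], "rotation": [0, 0, 0]}]'

```text
t: 48.75
eef_pos: [0.5178, -0.2871, 0.251]
ee_rot: [3.141, -0.0, 3.141]
force: [0.1, 0.6, 0.4]
width: 0.086
gripper_force: 0.0
```

```bash
python3 - <<'E'
from h import *
print(pose())
im,d,P=cloud('wrist','pics/w11.png'); clipcheck(P,d,im)
for s,p,q in find('scraper_mid','wrist',P,d): 
    print(round(s,2),np.round(p))
    for lo,hi in ((.01,.022),(.049,.062)):
        k=q[(q[:,2]>lo)&(q[:,2]<hi)]
        if len(k)>20: print('  ',lo,len(k),rect(k),np.round(np.median(k,0),4))
E
```

```text
(array([ 0.51778342, -0.2870765 ,  0.25099409]), array([ 3.14136520e+00, -1.17619226e-04,  3.14091561e+00]))
clip part 232 (array([ 494.6, -226.5]), array([33.8, 10.1]), 0.1) ztop 0.118
clip part 587 (array([ 494.7, -186.1]), array([10.8, 33.9]), 88.9) ztop 0.1171
clip part 202 (array([ 552.9, -226.8]), array([ 9.5, 34. ]), 89.9) ztop 0.1166
clip part 380 (array([ 551.4, -186.1]), array([30.8, 10.7]), 0.1) ztop 0.1162
clip part 80 (array([ 606.2, -226.9]), array([15.8,  8.6]), 3.9) ztop 0.1176
band red 28 [ 0.48   -0.2098  0.0713] [0.4777 0.4973]
band yellow 57 [ 0.5373 -0.2095  0.0709] [0.5358 0.5417]
0.86 [116. 260.]
   0.01 1329 (array([ 453.4, -358.6]), array([ 40.2, 111.2]), 89.8) [ 0.439  -0.3462  0.0192]
   0.049 1631 (array([ 453.6, -358.9]), array([24.5, 79.5]), 89.4) [ 0.4507 -0.3575  0.0569]
```

View pics/w11.png

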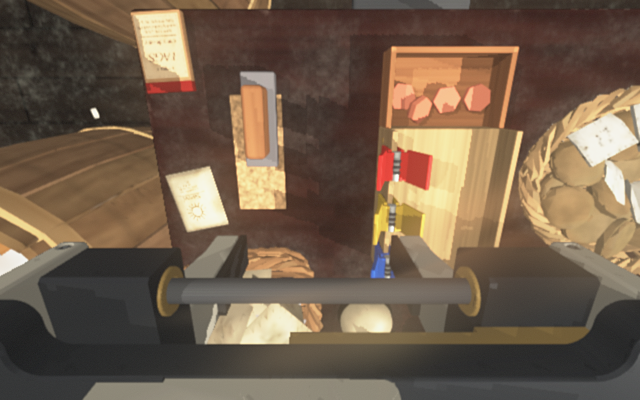

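Emit:
carry_out --commands '[{"dp": [0.032, -0.036, 0], "rotation": [0, 0, 0]}, {"dp": [0.0323, -0.0357, 0.02], "rotation": [0, 0, 0]}, {"dp": [0, 0, 0.05], "rotation": [0, 0, 0]}, {"dp": [0, 0, 0.05], "rotation": [0, 0, 0]}, {"dp": [0, 0, 0.045], "rotation": [0, 0, 0]}, {"dp": [0, 0, 0.025], "rotation": [0, 0, 0]}, {"dp": [0, 0, 0.006], "rotation": [0, 0, 0]}, {"dp": [0, 0, 0], "rotation": [0, 0, 0]}]'

```text
t: 49.85
eef_pos: [0.4543, -0.3584, 0.0555]
ee_rot: [-3.141, 0.0, -3.14]
force: [-0.5, 0.7, -0.0]
width: 0.0858
gripper_force: 0.0
```

Emit:
carry_out --commands '[{"dp": [0, 0, 0], "rotation": [0, 0, 0]}, {"dp": [0, 0, 0], "rotation": [0, 0, 0]}, {"dp": [0, 0, 0], "rotation": [0, 0, 0]}, {"dp": [0, 0, 0], "rotation": [0, 0, 0]}, {"dp": [0, 0, 0], "rotation": [0, 0, 0]}, {"dp": [0, 0, 0], "rotation": [0, 0, 0]}, {"dp": [0, 0, 0], "rotation": [0, 0, 0]}, {"dp": [0, 0, 0], "rotation": [0, 0, 0]}]' --grip 0.01 --force 30

```text
t: 50.85
eef_pos: [0.4537, -0.3587, 0.0551]
ee_rot: [-3.142, -0.0, -3.141]
force: [-0.4, -0.2, -0.5]
width: 0.0238
gripper_force: 30.0
```

Emit:
carry_out --commands '[{"dp": [0, 0, 0], "rotation": [0, 0, 0]}, {"dp": [0, 0, 0], "rotation": [0, 0, 0]}]'

```text
t: 51.1
eef_pos: [0.4536, -0.3587, 0.055]
ee_rot: [-3.142, -0.0, -3.141]
force: [0.5, -0.1, -0.7]
width: 0.0239
gripper_force: 30.0
```

Emit:
carry_out --commands '[{"dp": [0, 0, -0.006], "rotation": [0, 0, 0]}, {"dp": [-0.02, -0.003, 0], "rotation": [0, 0, 0]}, {"dp": [-0.0245, -0.0033, 0], "rotation": [0, 0, 0]}, {"dp": [0, 0, 0], "rotation": [0, 0, 0]}, {"dp": [0, 0, 0.004], "rotation": [0, 0, 0]}, {"dp": [0, 0, 0.002], "rotation": [0, 0, 0]}, {"dp": [0, 0, 0.0005], "rotation": [0, 0, 0]}, {"dp": [0, 0, 0], "rotation": [0, 0, 0]}]'

```text
t: 52.1
eef_pos: [0.4973, -0.3648, 0.055]
ee_rot: [3.141, -0.001, -3.141]
force: [-2.8, 2.2, 4.7]
width: 0.0239
gripper_force: 30.0
```

Emit:
carry_out --commands '[{"dp": [0, 0, 0], "rotation": [0, 0, 0]}, {"dp": [0, 0, 0], "rotation": [0, 0, 0]}, {"dp": [0, 0, 0], "rotation": [0, 0, 0]}, {"dp": [0, 0, 0], "rotation": [0, 0, 0]}, {"dp": [0, 0, -0.02], "rotation": [0, 0, 0]}, {"dp": [0, 0, -0.05], "rotation": [0, 0, 0]}, {"dp": [0, 0, -0.06], "rotation": [0, 0, 0]}, {"dp": [0, 0, -0.06], "rotation": [0, 0, 0]}]' --grip 0.086

```text
t: 53.1
eef_pos: [0.4979, -0.3649, 0.2464]
ee_rot: [-3.142, -0.0, -3.141]
force: [2.0, -0.5, -0.3]
width: 0.0855
gripper_force: 0.0
```

Emit:
carry_out --commands '[{"dp": [0, 0, -0.01], "rotation": [0, 0, 0]}, {"dp": [0, 0, 0], "rotation": [0, 0, 0]}, {"dp": [0, 0, 0], "rotation": [0, 0, 0]}]'

```text
t: 53.48
eef_pos: [0.4974, -0.3645, 0.2527]
ee_rot: [3.14, -0.002, -3.141]
force: [0.3, 0.0, 0.4]
width: 0.0862
gripper_force: 0.0
```

```bash
python3 - <<'E'
from h import *
im,d,P=cloud('wrist','pics/w12.png')
for s,p,q in find('scraper_mid','wrist',P,d): 
    for lo,hi in ((.01,.022),(.049,.062)):
        k=q[(q[:,2]>lo)&(q[:,2]<hi)]
        if len(k)>20: print('  ',lo,len(k),rect(k),np.round(np.median(k,0),4))
cv2.imwrite('pics/c12.png',cv2.resize(im[100:280,240:420,::-1],None,fx=3,fy=3))
im,d,P=cloud('side','pics/s12.png')
for n in ('red','yellow','blue'):
    m=sel(P,0,(.44,.68),(-.26,-.16),(.08,.14))
    hsv=cv2.cvtColor(im,cv2.COLOR_RGB2HSV); h={'red':(0,8),'yellow':(20,33),'blue':(100,128)}[n]
    m&=(hsv[...,0]>=h[0])&(hsv[...,0]<=h[1])&(hsv[...,1]>120); q=P[m]
    if len(q)>5: print(n,len(q),np.percentile(q,[2,98],axis=0).round(4).tolist())
E
```

```text
0.01 1223 (array([ 497. , -364.3]), array([ 40. , 112.2]), 89.7) [ 0.4751 -0.3632  0.0192]
   0.049 1342 (array([ 496.9, -364.6]), array([80.3, 24. ]), 0.7) [ 0.4933 -0.3644  0.0569]
red 154 [[0.4807, -0.2301, 0.0823], [0.5123, -0.1776, 0.1167]]
yellow 147 [[0.5388, -0.2285, 0.0811], [0.5716, -0.177, 0.115]]
blue 144 [[0.6018, -0.2282, 0.082], [0.6342, -0.1789, 0.1167]]
```

View pics/c12.png

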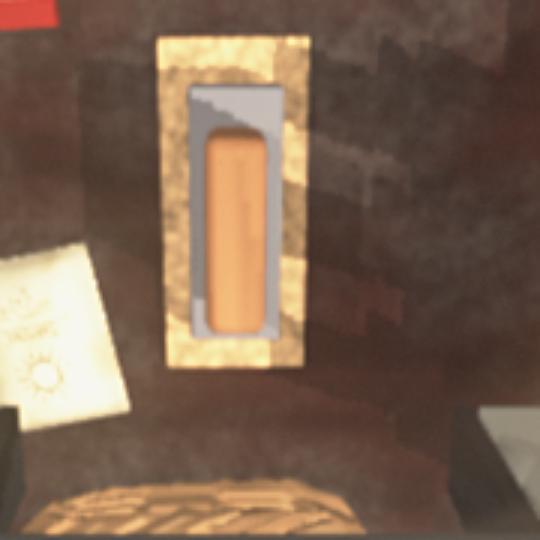

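```bash
python3 -c "
from station import arm; print(arm.job_done())"
```

```text
the job is handed in; nothing more can be done
None
```

I handed the job in at about 54 s: all four chips are in the trough, and the scraper stands centred on its mat. It was knocked about 4 cm aside during the run, so I put it back after the clips were on. The three clips are on their own bands, within about 2 mm of centre and well down. The jar and the carton were never approached.

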